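# Pack the fitted tool chest in layers

### The arm

A 6-joint arm with a two-finger parallel gripper is mounted at the origin on a cart in front of the work surface, level with it; the furniture and walls round the work are solid. World frame = base frame: x ahead of the robot, y to its left, z up, the work surface at z = 0. Lengths are in mm, angles in rad, forces in N, time in s.
With the tool pointing down it reaches from about 350 to 975 mm from the base axis. Payload 7.1 kg.
Tool frame: the origin (TCP) lies at the very end of the fingers, on their centre line; the grasp point (between the pads) lies 19 mm behind it; y points along the fingers, x is the direction in which the jaws open and shut, and the axes are right-handed (so a half turn about y gives the same grasp; the last joint's range is limited). The gripper opens to 88 mm and grips with 3 to 60 N. Pads are 20 mm wide; open, the fingers measure 115 mm over their backs; the gripper's body (75 mm by 178 mm) begins 61 mm behind the grasp point.
Start: joints at [-1.234, 0.423, 1.63, -0, 1.089, -0.019], TCP at [217.729, -585.832, 222.675] pointing down, gripper open.
Joint ranges: [-3, 3], [-0.9, 2.11], [0.09, 2.58], [-1.31, 4.45], [0.11, 2.69], [-2.54, 2.54]. Speed limits (rad/s): [2.39, 2.39, 3.01, 3.14, 3.14, 3.14].

### API

Orientations are given as a rotation vector (axis times angle).
In Python, from workcell import ctrl gives the robot as it stands. The module is installed in compiled form; this text tells all that it offers.
- The arm moves only by the tool carry_out, never from a script. Its arguments are lists of equal length, an entry for each row: "delta_pos": the shift along the tool's x, y, z in cm, a list of three; "rotation": the turn, a rotation vector about the tool's x, y, z in rad, a list of three. In form: {"delta_pos": [[dx, dy, dz], ...], "rotation": [[wx, wy, wz], ...]}. A call has 1 to 12 rows; each row is the pose to reach, as a shift and turn from the pose commanded when the call began, along the tool's axes at that moment; what a row does not reach only later rows make up. A row lasts 1/12 s, in which the tool goes at most 41.7 mm and 7.16 degrees, less where a joint would pass 70% of its speed; a pose out of reach is approached as far as the arm can. A call with a gripper value outside its range is refused whole. "hand" is the closure in counts, from 0 (fully open) to 255 (shut), set as the call begins (left out, the last holds). The fingers move at their own pace and stop on an object; the grip force is fixed at half the most. Time passes only in rows, so rows that repeat a pose let the fingers close. It gives the time, the measured TCP pose, the force and the opening at its end, in the units of the state.
- ctrl.get_obs(): the state, without advancing time (a new reading comes with each control period).
- ctrl.get_image(name): name is "side" or "top"; returns the picture (420x560x3 uint8, red, green, blue); there is no depth.
- ctrl.camera_info(name): a dict with "fov_y" (degrees; the focal length in pixels is half the picture's height over the tangent of half this angle, whatever the lens; pixels are square), "cx", "cy" (the principal point, pixels), "R" (3x3) and "t" (3): a world point X has camera coordinates R X + t. Camera axes: x right, y down, z forward; pixel columns grow to the right and rows downward; lengths in mm; the calibration is good to about 2 mm. A picture is of the moment at which its call begins. camera_info takes no time and is no camera call.
- ctrl.close_job(): hands the job in, once; it reports no verdict.
The state is a dict: "t": time; "qpos": joint angles; "qvel": joint speeds; "joint_torque": joint torques, N m; "ee_pos": TCP position; "orientation": TCP orientation; "ft_force": force on the tool from outside, world axes, zero at the start; "moment": the same for the moment, N m; "width": finger opening in mm.
Only numpy, scipy, OpenCV 4.12 (cv2) and the standard library are available. Lean on these libraries where they do the work, as an engineer would, in place of code of your own. Each camera call takes 0.05 s, during which the arm holds its last target.

### The job

Pack the open tool chest: lay the little wooden box down in its fitted bay on the chest's floor, then push the sliding till all the way across so that it covers the box. Last, lay the scorper (the longer of the two wooden-handled tools in front of the chest) on top, the butt of its handle resting in and sticking out through the notch of the chest's end wall, its steel blade resting in the slot of the till's wall.

Things in the scene. Friction and masses are not known exactly. Their poses are not given: they have to be found in the camera images.
- chest: Open wooden tool chest, fixed, 122 wide (own x) x 232 long (own y) x 78 mm high, walls and floor 8 mm; origin: centre of its underside. Its +y end wall has the notch; the box's bay is on the floor at the -y end. Inside 106 x 216 mm, 96 mm wide at z 35 to 45 mm between the two runners that carry the till.
- till (a joint): Travel of the sliding till along the chest's own -y, m: 0 = parked at the notched end, 0.116 = fully home against the other end, over the bay. Drag about 1.5 N, stays where left. The till is an open wooden tray 104 x 100 x 29 mm, underside 45 mm above the bench, walls 5 mm, a few small things fixed in it at the sides.
- till_push (a point): On the till: centre of the inside face of its closed end wall (the -y wall), 62 mm above the bench; the wall's top is at 74 mm, the till's floor at 49 mm. The 35 mm of floor before this face are clear over the middle 42 mm, so fingertips can press on it towards the chest's own -y.
- till_slot (a point): On the till: bottom centre of the slot, open at the top, in its other end wall (the +y wall): 14 mm wide along the chest's x, bottom 62 mm above the bench, wall 5 mm thick with its top at 74 mm.
- bay_floor (a point): On the chest: centre of the bay on the floor at the -y end, 8 mm above the bench. The bay is 51 mm (chest x) by 95 mm (chest y), bounded by the end wall and by corner cleats 8 mm high; the cleats leave a 49 mm gap along each long side for fingers.
- end_notch (a point): On the chest: bottom centre of the notch, open at the top, in the +y end wall: 32 mm wide (chest x), bottom 54 mm above the bench, wall 8 mm thick.
- small_crate: Little brown wooden box, closed, 46 (own x) x 90 (own y) x 34 mm high, loose, about 0.09 kg; origin: centre of its underside. It lies in the bay with its length along the chest's y, either way round; lying there its top is 3 mm under the till, so the till cannot pass unless it is right down.
- scorper: Hand tool lying loose on the bench, 162 mm long along its own y: turned wooden handle 25 mm thick from y = 0 to +81 mm (cylindrical from 21 to 71), steel blade 6 to 10 mm wide and 6 mm thick from y = -8 to -81 mm. Origin: under its middle, 12.5 mm from the tool's axis. Balance point at about y = +38 mm. 0.06 kg.
- scorper_handle (a point): On the scorper's axis in its handle, 45 mm from the middle towards the butt (own y = +45 mm), 12.5 mm above the bench as it lies. When packed this point lies 2 to 34 mm inward of the outer face of the notched end wall, so that the butt sticks out through the notch by 2 to 34 mm.
- flex_shaft: Fixed stand of a hanging motor, not part of the job but in the way: a thin steel post (15 mm) clamped to the bench's front edge, upright at own x = +242, y = -29 mm, which is straight ahead of the robot, 0.27 m from its axis and over 0.9 m high. An arm can pass from one side to the other only folded back short of it. Its motor hangs at own x = -233, y = +34 mm, 0.57 m up.
- scorper_blade (a point): In the scorper's blade, 58 mm from the middle towards the tip (own y = -58 mm), about 12 mm above the bench as it lies. When packed it lies at or close to the till's slot.

How it is judged:
By the outcome, as a careful person would: the job done as asked, in the order asked, and still so for the second after the job is handed in, with the robot touching nothing.
It also fails if it takes over 67 s, if anything falls off the work surface, if the arm or the gripper's body presses on something with over 40 N, if the wrist force passes 120 N, or if a joint passes its speed limit or range.

## Working session

There is one attempt and no reset: what is moved stays moved. The work goes in short steps, Python scripts to look and compute and a tool call to move; the robot and the scene stay as the last step left them, time stands still between calls to the robot, and variables do not carry over. Pictures are saved under pics/ and viewed, and the job is handed in when it is done.

Besides the shell and the picture viewer there is one more tool, called after "Call:" as a command line: name --argument value ..., lists and objects as JSON in quotes. carry_out: Moves the arm, as the interface text tells. Its arguments: {"type":"object","properties":{"delta_pos":{"type":"array","items":{"type":"array","items":{"type":"number"}}},"rotation":{"type":"array","items":{"type":"array","items":{"type":"number"}}},"hand":{"type":"number"}},"required":["delta_pos","rotation"]}

```bash
mkdir -p pics; ls; python3 - <<'E'
from workcell import ctrl
import cv2
o=ctrl.get_obs();print(o)
for n in("side","top"):
    im=ctrl.get_image(n);cv2.imwrite(f"pics/{n}0.png",im[:,:,::-1]);print(n,ctrl.camera_info(n))
E
```

```text
pics
{'t': 0.0, 'qpos': array([-1.23398261e+00,  4.23837880e-01,  1.63070548e+00, -5.22242195e-06,
        1.08859305e+00, -1.90064154e-02]), 'qvel': array([ 0.00171229,  0.00069426, -0.0001495 , -0.00174875, -0.00160034,
        0.00017755]), 'joint_torque': array([ 6.12233471e-04, -5.44623721e+01, -2.73665231e+01,  6.44424534e-02,
        2.26803508e-02, -1.21954617e-04]), 'ee_pos': array([ 217.55626325, -585.30880485,  221.89746556]), 'orientation': array([-1.35585891,  0.94412534, -0.94205463]), 'ft_force': array([-0.29418375, -0.22488269, -0.38702745]), 'moment': array([ 0.00446041, -0.01148143, -0.02112223]), 'width': 88.0135918067947}
side {'fov_y': 46.593370680013834, 'cx': 265.0112191790609, 'cy': 206.03618835201098, 'R': array([[-0.84527651, -0.53431662, -0.00365568],
       [-0.24610214,  0.3953824 , -0.88493304],
       [ 0.47427983, -0.74711345, -0.46570392]]), 't': array([529.3394972 ,  27.22232064, 843.98303794])}
top {'fov_y': 43.05125132922101, 'cx': 276.27765307514886, 'cy': 210.17725233615243, 'R': array([[-0.00626515, -0.99944191, -0.03281177],
       [-0.98964601,  0.01090222, -0.14311508],
       [ 0.14339293,  0.0315754 , -0.989162  ]]), 't': array([264.82053204, 455.52521593, 793.07134878])}
```

View pics/side0.png

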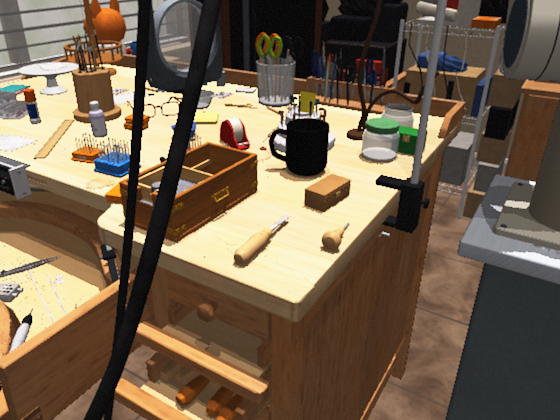

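View pics/top0.png

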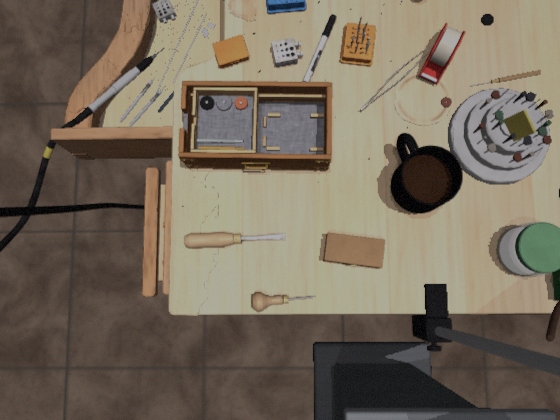

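```bash
cat > h.py <<'E'
import numpy as np, cv2
from workcell import ctrl
from scipy.spatial.transform import Rotation as Ro
def cam(n):
    c=ctrl.camera_info(n); f=210/np.tan(np.radians(c['fov_y']/2)); return c,f
def ray(n,u,v):
    c,f=cam(n); R=np.array(c['R']);t=np.array(c['t'])
    return -R.T@t, R.T@np.array([(u-c['cx'])/f,(v-c['cy'])/f,1])
def onz(n,u,v,z):
    o,d=ray(n,u,v); return o+d*(z-o[2])/d[2]
def proj(n,X):
    c,f=cam(n); p=np.array(c['R'])@np.array(X)+np.array(c['t']); return np.array([c['cx']+f*p[0]/p[2],c['cy']+f*p[1]/p[2]])
def tri(uv1,uv2,n1="top",n2="side"):
    o1,d1=ray(n1,*uv1);o2,d2=ray(n2,*uv2)
    A=np.stack([d1,-d2],1);s=np.linalg.lstsq(A,o2-o1,rcond=None)[0]
    a=o1+s[0]*d1;b=o2+s[1]*d2;return (a+b)/2,np.linalg.norm(a-b)
def crop(src,dst,x0,y0,x1,y1,k):
    im=cv2.imread(src)[y0:y1,x0:x1];cv2.imwrite(dst,cv2.resize(im,None,fx=k,fy=k,interpolation=cv2.INTER_CUBIC))
E
python3 - <<'E'
from h import *
for n in("side","top"): print(n,ray(n,cam(n)[0]['cx'],cam(n)[0]['cy']))
print(proj("top",[270,0,0]),proj("top",[270,0,300]),proj("side",[270,0,0]),proj("side",[270,0,300]))
crop("pics/top0.png","pics/t1.png",170,70,390,180,3.5)
crop("pics/top0.png","pics/t2.png",170,220,390,320,3.5)
crop("pics/side0.png","pics/s1.png",100,130,370,280,2.9)
E
```

```text
side (array([ 53.85358548, 902.6227427 , 419.07123746]), array([ 0.47427983, -0.74711345, -0.46570392]))
top (array([338.74702645, 234.66495825, 858.35779849]), array([ 0.14339293,  0.0315754 , -0.989162  ]))
[444.70347724 330.71923741] [528.32218886 354.85125834] [416.08686687 186.35605204] [440.80322493  27.49787072]
```

View pics/t1.png

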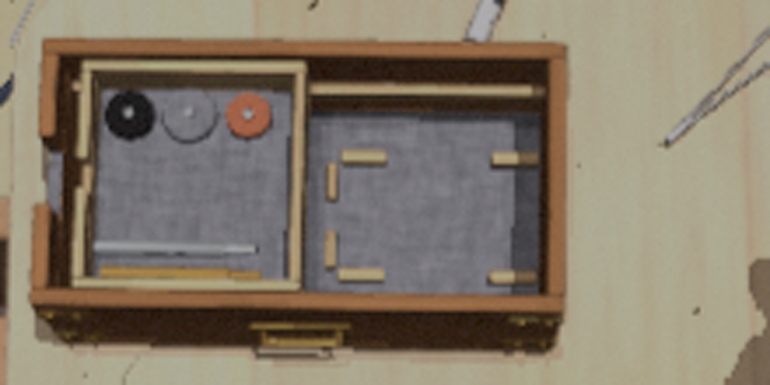

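View pics/t2.png

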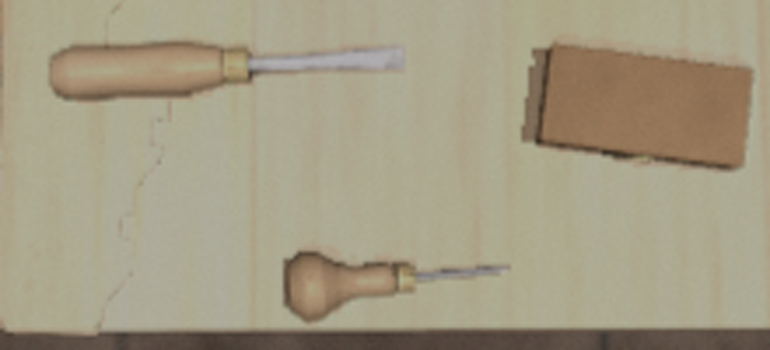

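View pics/s1.png

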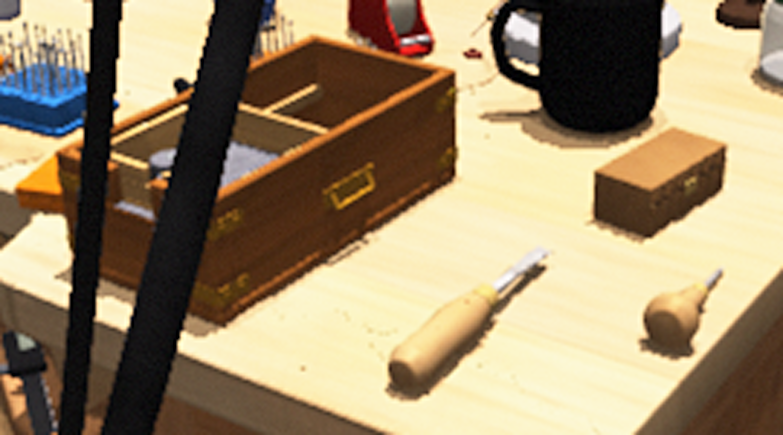

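```bash
python3 - <<'E'
from h import *
np.set_printoptions(precision=1,suppress=True)
T1=lambda u,v:(170+(u+.5)/3.5-.5,70+(v+.5)/3.5-.5)
T2=lambda u,v:(170+(u+.5)/3.5-.5,220+(v+.5)/3.5-.5)
S1=lambda u,v:(100+(u+.5)/2.9-.5,130+(v+.5)/2.9-.5)
def rect(P):
    P=np.array(P);print(P[:,:2], "c",P.mean(0))
    e=[P[(i+1)%4]-P[i] for i in range(4)];print([ (round(np.linalg.norm(x[:2]),1),round(np.degrees(np.arctan2(x[1],x[0])),1)) for x in e])
print("chest");rect([onz("top",*T1(*p),78) for p in[(42,40),(566,45),(564,307),(32,303)]])
print("box");rect([onz("top",*T2(*p),34) for p in[(553,43),(752,68),(741,168),(540,143)]])
a=onz("top",*T2(50,72),12.5);b=onz("top",*T2(404,57),12.5);print("scorp",a,b,a-b,np.linalg.norm(a-b))
# triangulate
for nm,t,s in[("chest -y+x top",T1(566,45),S1(313,38)),("chest -y -x top",T1(564,307),S1(455,70)),
 ("box nearL",T2(540,143),S1(596,176)),("box -y-x",T2(741,168),S1(727,147)),("box far",T2(752,68),S1(675,128)),("box -x+y?",T2(553,43),S1(596,176)),
 ("tip",T2(404,57),S1(545,252)),("butt",T2(50,72),S1(397,372)),("ferrule",T2(249,65),S1(498,290))]:
    print(nm,*tri(t,s))
E
```

```text
chest
[[655.  404.6]
 [648.3 174. ]
 [530.9 177.4]
 [536.  406.6]] c [592.6 290.7  78. ]
[(np.float64(230.7), np.float64(-91.7)), (np.float64(117.4), np.float64(178.4)), (np.float64(229.3), np.float64(88.7)), (np.float64(119.1), np.float64(-1.0))]
box
[[423.3 181.5]
 [411.4  94.2]
 [367.6 100.5]
 [379.2 188.1]] c [395.3 141.1  34. ]
[(np.float64(88.1), np.float64(-97.8)), (np.float64(44.3), np.float64(171.8)), (np.float64(88.3), np.float64(82.5)), (np.float64(44.6), np.float64(-8.5))]
scorp [414.4 410.   12.5] [419.7 247.9  12.5] [ -5.4 162.1   0. ] 162.1980319965066
chest -y+x top [651.9 174.3  72. ] 2.787977163635509
chest -y -x top [532.3 177.3  74.3] 0.9835158057394782
box nearL [395.4 196.6  38.9] 36.94526621368571
box -y-x [368.8 100.   28.2] 2.218536243118884
box far [411.4  93.3  29.4] 0.8757142182956748
box -x+y? [424.1 181.   26.3] 0.1302587959572961
tip [421.3 248.4   3.6] 1.6044442990063523
butt [415.5 410.9  10.9] 2.1829108288778745
ferrule [415.  317.7  13.9] 3.4998949657398524
```

```bash
python3 - <<'E'
from h import *
np.set_printoptions(precision=3,suppress=True)
print(Ro.from_rotvec(ctrl.get_obs()['orientation']).as_matrix())
E
```

```text
[[ 0.348 -0.     0.937]
 [-0.937  0.001  0.348]
 [-0.001 -1.     0.   ]]
```

Call:
carry_out --delta_pos '[[-1,-3,0],[-3,-6,0],[-5,-9,0],[-7,-12,0],[-9,-15,0],[-11,-18,0],[-13,-21,0],[-15,-24,0],[-17,-27,0],[-19,-30,0],[-20,-30,0],[-20,-30,0]]' --rotation '[[0,0,0],[0,0.03,0],[0,0.05,0],[0,0.1,0],[0,0.15,0],[0,0.2,0],[0,0.2,0],[0,0.2,0],[0,0.2,0],[0,0.2,0],[0,0.2,0],[0,0.2,0]]'

```text
t: 1.1
ee_pos: [147.7, -397.3, 524.5]
orientation: [-1.281, 1.091, -1.097]
ft_force: [0.3, -0.5, 0.7]
width: 88.0
```

```bash
cat >> h.py <<'E'
import json
def rec():
    o=ctrl.get_obs();open('log.jsonl','a').write(json.dumps([list(o['qpos']),list(o['ee_pos']),list(o['orientation'])])+"\n")
    print(round(o['t'],2),np.round(o['qpos'],3),np.round(o['ee_pos'],1),np.round(o['ft_force'],1),round(o['width'],1));return o
E
python3 - <<'E'
from h import *
open('log.jsonl','w').write(json.dumps([[-1.23398261e+00,  4.23837880e-01,  1.63070548e+00, -5.22242195e-06,1.08859305e+00, -1.90064154e-02],[217.55626325, -585.30880485,  221.89746556],[-1.35585891,  0.94412534, -0.94205463]])+"\n")
rec()
E
```

```text
1.1 [-1.243 -0.12   1.608 -0.     1.649  0.172] [ 147.7 -397.3  524.5] [ 0.3 -0.5  0.7] 88.0
```

Call:
carry_out --delta_pos '[[-1,-2,0],[-2,-4,0],[-3,-6,0],[-4,-8,0],[-5,-10,0],[-5,-10,0]]' --rotation '[[0,0,0.1],[0,0,0.2],[0,0,0.3],[0,0,0.4],[0,0,0.5],[0,0,0.5]]'

```text
t: 1.6
ee_pos: [140.7, -350.6, 621.7]
orientation: [-0.925, 1.325, -0.709]
ft_force: [0.2, 0.5, -0.6]
width: 87.5
```

```bash
python3 - <<'E'
from h import *
rec()
E
```

```text
1.6 [-1.276  0.061  1.314  0.088  2.267  0.179] [ 140.7 -350.6  621.7] [ 0.2  0.5 -0.6] 87.5
```

Call:
carry_out --delta_pos '[[-1,-1,0],[-2,-2,0],[-3,-4,0],[-4,-6,0],[-5,-8,0],[-5,-8,0]]' --rotation '[[0,0,0.1],[0,0,0.2],[0,0,0.3],[0,0,0.3],[0,0,0.3],[0,0,0.3]]'

```text
t: 2.1
ee_pos: [139.9, -344.5, 717.4]
orientation: [-0.714, 1.422, -0.486]
ft_force: [-1.0, -0.7, 0.6]
width: 87.7
```

```bash
python3 - <<'E'
from h import *
rec()
from scipy.optimize import least_squares
D=[json.loads(l) for l in open('log.jsonl')]
def fk(p,q):
    a1,H,L2,L3,e3,Lt=p; s=q[1]+q[2]; w=s+q[4]
    return a1+L2*np.sin(q[1])+L3*np.sin(s)+e3*np.cos(s)+Lt*np.sin(w), H+L2*np.cos(q[1])+L3*np.cos(s)-e3*np.sin(s)+Lt*np.cos(w)
def res(p):
    r=[]
    for q,x,o in D:
        a,b=fk(p,q);r+= [a-np.sqrt(x[0]**2+x[1]**2-11.9**2),b-x[2]]
    return r+[(p[0])*1e-3,p[4]*1e-3]
s=least_squares(res,[0,300,400,400,0,250]);print(np.round(s.x,1),np.round(s.fun,1))
for q,x,o in D: print(np.array(q)[1]+q[2]+q[4], Ro.from_rotvec(o).as_matrix()[:,1])
E
```

```text
2.1 [-1.291  0.184  1.09   0.19   2.652  0.255] [ 139.9 -344.5  717.4] [-1.  -0.7  0.6] 87.7
[-2.000e-01  3.183e+02  5.737e+02  4.857e+02  8.810e+01  3.155e+02] [-0.  -0.1  0.2  0.1 -0.6  0.2  0.3 -0.2 -0.   0.1]
3.1431364100000003 [-5.14554157e-04  1.45549502e-03 -9.99998808e-01]
3.137536372440607 [ 0.00129908 -0.00384262 -0.99999177]
3.6423921254464364 [-0.07546784  0.47946874 -0.87430792]
3.9257105807454087 [-0.11015497  0.70568172 -0.6999137 ]
```

```bash
cat >> h.py <<'E'
np.set_printoptions(precision=3,suppress=True)
L2,L3,e3,H,LT,LAT=573.7,485.7,88.1,318.3,315.5,11.9
def ik(X,w=np.pi):
    rho=np.sqrt(max(X[0]**2+X[1]**2-LAT**2,0))-LT*np.sin(w); z=X[2]-LT*np.cos(w)-H
    F=np.hypot(L3,e3);ph=np.arctan2(e3,L3);D=np.hypot(rho,z)
    c=(D*D-L2*L2-F*F)/(2*L2*F);b=np.arccos(np.clip(c,-1,1)) # angle between links, forearm dir = q2+b
    q2=np.arctan2(rho,z)-np.arctan2(F*np.sin(b),L2+F*np.cos(b)); q3=b-ph  # forearm effective angle = s+ph
    q1=np.arctan2(X[1],X[0])-np.arcsin(LAT/np.hypot(X[0],X[1]))
    return np.array([q1,q2,q3,w-q2-q3]),abs(c)<=1
def Rdown(az):  # tool x at azimuth az, y down
    x=np.array([np.cos(az),np.sin(az),0]);y=np.array([0,0,-1.]);return np.stack([x,y,np.cross(x,y)],1)
def rows(targets,base=None):
    """targets: list of (pos,R) ; prints rows relative to the current measured pose (cm,rad)"""
    o=ctrl.get_obs();p0,R0=(o['ee_pos'],Ro.from_rotvec(o['orientation']).as_matrix()) if base is None else base
    P=[];W=[]
    for p,R in targets:
        P.append([round(float(v),2) for v in R0.T@(np.array(p)-p0)/10]);W.append([round(float(v),3) for v in Ro.from_matrix(R0.T@R).as_rotvec()])
    print(json.dumps(P));print(json.dumps(W))
def lerp(a,b,n,Ra,Rb):
    rv=Ro.from_matrix(Ra.T@Rb).as_rotvec();a=np.array(a);b=np.array(b)
    return [(a+(b-a)*k/n,Ra@Ro.from_rotvec(rv*k/n).as_matrix()) for k in range(1,n+1)]
def cur():
    o=ctrl.get_obs();return o['ee_pos'],Ro.from_rotvec(o['orientation']).as_matrix()
def at(q1,rho,z): return np.array([rho*np.cos(q1)-LAT*np.sin(q1),rho*np.sin(q1)+LAT*np.cos(q1),z])
E
python3 - <<'E'
from h import *
p,R=cur()
q1=-1.28;q6=.3
T=lerp(p,at(q1,120,300),14,R,Rdown(q1-q6))
for t in T[::3]:
    w=np.pi+np.arcsin(np.clip(-t[1][:,1]@np.array([np.cos(q1),np.sin(q1),0]),-1,1)); print(ik(t[0],w),t[0])
rows(T[:12]); 
print(ik(T[-1][0]))
E
```

```text
(array([-1.219,  0.125,  1.195,  2.551]), np.True_) [ 133.146 -327.821  687.548]
(array([-1.224, -0.044,  1.489,  2.258]), np.True_) [ 112.99  -277.912  598.114]
(array([-1.232, -0.213,  1.764,  1.981]), np.True_) [  92.835 -228.003  508.679]
(array([-1.245, -0.387,  2.029,  1.722]), np.True_) [  72.68  -178.095  419.245]
(array([-1.268, -0.578,  2.287,  1.489]), np.True_) [  52.525 -128.186  329.811]
[[0.91, 3.33, -0.41], [1.81, 6.67, -0.82], [2.72, 10.0, -1.22], [3.62, 13.34, -1.63], [4.53, 16.67, -2.04], [5.44, 20.01, -2.45], [6.34, 23.34, -2.85], [7.25, 26.68, -3.26], [8.15, 30.01, -3.67], [9.06, 33.35, -4.08], [9.97, 36.68, -4.49], [10.87, 40.01, -4.89]]
[[0.005, 0.011, -0.057], [0.009, 0.022, -0.113], [0.014, 0.033, -0.17], [0.019, 0.045, -0.227], [0.023, 0.056, -0.283], [0.028, 0.067, -0.34], [0.032, 0.078, -0.397], [0.037, 0.089, -0.454], [0.042, 0.1, -0.51], [0.046, 0.111, -0.567], [0.051, 0.123, -0.624], [0.056, 0.134, -0.68]]
(array([-1.28 , -0.65 ,  2.37 ,  1.421]), np.True_)
```

```bash
python3 - <<'E'
from h import *
for r in(130,150):
  for z in(380,420,460): print(r,z,ik(at(-1.28,r,z)))
p,R=cur()
q1=-1.28;q6=.3
T=lerp(p,at(q1,140,420),12,R,Rdown(q1-q6))
rows(T)
E
```

```text
130 380 (array([-1.28 , -0.675,  2.21 ,  1.607]), np.True_)
130 420 (array([-1.28 , -0.685,  2.131,  1.695]), np.True_)
130 460 (array([-1.28 , -0.686,  2.05 ,  1.777]), np.True_)
150 380 (array([-1.28 , -0.625,  2.196,  1.571]), np.True_)
150 420 (array([-1.28 , -0.638,  2.118,  1.662]), np.True_)
150 460 (array([-1.28 , -0.642,  2.038,  1.746]), np.True_)
[[0.46, 3.07, -0.45], [0.92, 6.14, -0.91], [1.37, 9.22, -1.36], [1.83, 12.29, -1.81], [2.29, 15.36, -2.26], [2.75, 18.43, -2.72], [3.21, 21.51, -3.17], [3.67, 24.58, -3.62], [4.12, 27.65, -4.08], [4.58, 30.72, -4.53], [5.04, 33.8, -4.98], [5.5, 36.87, -5.43]]
[[0.005, 0.013, -0.066], [0.011, 0.026, -0.132], [0.016, 0.039, -0.198], [0.022, 0.052, -0.265], [0.027, 0.065, -0.331], [0.032, 0.078, -0.397], [0.038, 0.091, -0.463], [0.043, 0.104, -0.529], [0.049, 0.117, -0.595], [0.054, 0.13, -0.661], [0.06, 0.143, -0.728], [0.065, 0.156, -0.794]]
```

Call:
carry_out --delta_pos '[[0.5,3,-0.5],[0.9,6,-0.9],[1.4,9,-1.4],[1.8,12,-1.8],[2.3,15,-2.3],[2.8,18,-2.7],[3.2,21,-3.2],[3.7,24.5,-3.6],[4.1,27.5,-4.1],[4.6,30.5,-4.5],[5,33.7,-5],[5.5,36.9,-5.4]]' --rotation '[[0.005,0.013,-0.066],[0.011,0.026,-0.132],[0.016,0.039,-0.198],[0.022,0.052,-0.265],[0.027,0.065,-0.331],[0.032,0.078,-0.397],[0.038,0.091,-0.463],[0.043,0.104,-0.529],[0.049,0.117,-0.595],[0.054,0.13,-0.661],[0.06,0.143,-0.728],[0.065,0.156,-0.794]]'

```text
t: 3.1
ee_pos: [50.4, -127.8, 417.0]
orientation: [-1.206, 1.217, -1.216]
ft_force: [-0.1, 0.6, -0.4]
width: 88.1
```

```bash
python3 - <<'E'
from h import *
rec();p,R=cur();print(R)
q0=ctrl.get_obs()['qpos'][0]
T=[]
for k in range(1,25):
    q=min(q0+.11*k,.75);T.append((at(q,140,420),Rdown(q-.3)))
rows(T[:12])
E
```

```text
3.1 [-1.279 -0.679  2.14  -0.001  1.68   0.301] [  50.4 -127.8  417. ] [-0.1  0.6 -0.4] 88.1
[[-0.009 -0.001  1.   ]
 [-1.    -0.    -0.009]
 [ 0.    -1.    -0.001]]
[[-0.37, -0.3, 1.53], [-1.18, -0.3, 2.84], [-2.13, -0.3, 4.06], [-3.21, -0.31, 5.17], [-4.4, -0.31, 6.16], [-5.69, -0.31, 7.0], [-7.07, -0.31, 7.7], [-8.51, -0.31, 8.25], [-10.01, -0.31, 8.63], [-11.54, -0.31, 8.84], [-13.08, -0.31, 8.89], [-14.62, -0.32, 8.77]]
[[0.001, -0.111, 0.0], [0.001, -0.221, 0.0], [0.001, -0.331, 0.0], [0.001, -0.441, 0.0], [0.001, -0.551, 0.0], [0.001, -0.661, -0.0], [0.001, -0.771, -0.0], [0.001, -0.881, -0.0], [0.001, -0.991, -0.0], [0.001, -1.101, -0.0], [0.001, -1.211, -0.0], [0.001, -1.321, -0.0]]
```

Call:
carry_out --delta_pos '[[-0.4,-0.3,1.5],[-1.2,-0.3,2.8],[-2.1,-0.3,4.1],[-3.2,-0.3,5.2],[-4.4,-0.3,6.2],[-5.7,-0.3,7.0],[-7.1,-0.3,7.7],[-8.5,-0.3,8.3]]' --rotation '[[0,-0.11,0],[0,-0.22,0],[0,-0.33,0],[0,-0.44,0],[0,-0.55,0],[0,-0.66,0],[0,-0.77,0],[0,-0.88,0]]'

```text
t: 3.77
ee_pos: [134.9, -43.4, 421.5]
orientation: [-1.499, 0.543, -0.542]
ft_force: [0.6, -0.9, -0.4]
width: 87.9
```

```bash
python3 - <<'E'
from h import *
rec()
for n in("side","top"):
    im=ctrl.get_image(n);cv2.imwrite(f"pics/{n}1.png",im[:,:,::-1])
E
```

```text
3.77 [-0.401 -0.668  2.128  0.003  1.683  0.293] [134.9 -43.4 421.5] [ 0.6 -0.9 -0.4] 87.9
```

View pics/side1.png

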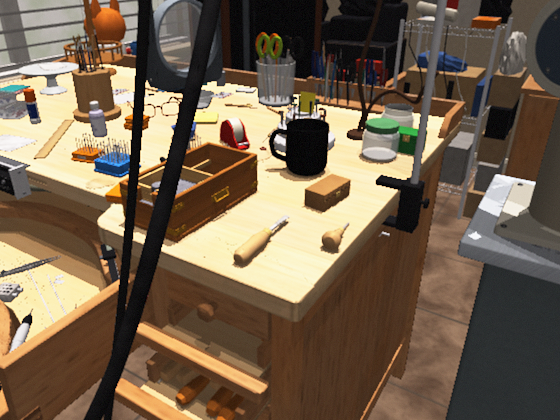

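View pics/top1.png

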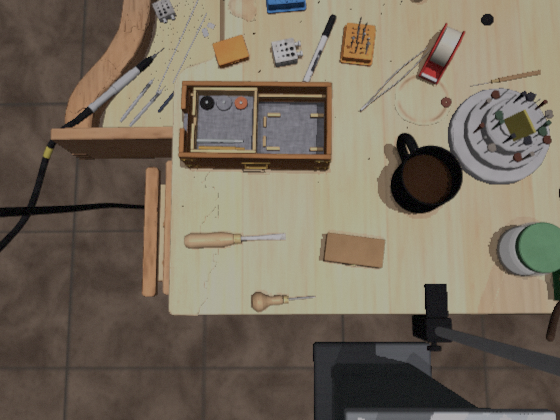

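```bash
python3 - <<'E'
from h import *
q0=-.4
T=[]
for k in range(1,10):
    q=min(q0+.11*k,.5);T.append((at(q,140,420),Rdown(q-.3)))
rows(T)
E
```

```text
[[-0.7, 0.18, 1.24], [-1.49, 0.18, 2.57], [-2.42, 0.19, 3.8], [-3.49, 0.19, 4.92], [-4.67, 0.2, 5.92], [-5.95, 0.21, 6.78], [-7.32, 0.21, 7.5], [-8.76, 0.22, 8.06], [-9.02, 0.22, 8.14]]
[[-0.002, -0.099, -0.003], [-0.003, -0.209, -0.003], [-0.003, -0.319, -0.002], [-0.003, -0.429, -0.002], [-0.003, -0.539, -0.002], [-0.003, -0.649, -0.002], [-0.003, -0.759, -0.002], [-0.003, -0.869, -0.002], [-0.003, -0.889, -0.002]]
```

Call:
carry_out --delta_pos '[[-0.7,0,1.2],[-1.5,0,2.6],[-2.4,0,3.8],[-3.5,0,4.9],[-4.7,0,5.9],[-5.9,0,6.8],[-7.3,0,7.5],[-8.8,0,8.1]]' --rotation '[[0,-0.1,0],[0,-0.21,0],[0,-0.32,0],[0,-0.43,0],[0,-0.54,0],[0,-0.65,0],[0,-0.76,0],[0,-0.87,0]]'

```text
t: 4.53
ee_pos: [119.8, 74.3, 422.8]
orientation: [-1.563, -0.134, 0.133]
ft_force: [0.6, 0.4, 0.0]
width: 88.0
```

```bash
python3 - <<'E'
from h import *
rec()
E
```

```text
4.53 [ 0.464 -0.672  2.126  0.003  1.686  0.294] [119.8  74.3 422.8] [0.6 0.4 0. ] 88.0
```

```bash
python3 - <<'E'
from h import *
p,R=cur()
T=lerp(p,[395.5,141,110],12,R,Rdown(-.145))
rows(T)
for t in T[2::3]:print(ik(t[0]),t[0])
E
```

```text
[[2.36, 2.61, 0.15], [4.71, 5.22, 0.3], [7.07, 7.83, 0.45], [9.43, 10.44, 0.6], [11.78, 13.04, 0.75], [14.14, 15.65, 0.9], [16.5, 18.26, 1.05], [18.85, 20.87, 1.2], [21.21, 23.48, 1.35], [23.57, 26.09, 1.5], [25.92, 28.7, 1.65], [28.28, 31.31, 1.8]]
[[-0.0, 0.026, 0.0], [-0.001, 0.052, 0.0], [-0.001, 0.079, 0.0], [-0.001, 0.105, 0.0], [-0.002, 0.131, 0.0], [-0.002, 0.157, 0.0], [-0.002, 0.184, 0.0], [-0.002, 0.21, 0.0], [-0.003, 0.236, 0.0], [-0.003, 0.262, 0.0], [-0.003, 0.289, 0.0], [-0.004, 0.315, 0.0]]
(array([ 0.392, -0.457,  2.206,  1.392]), np.True_) [188.719  91.005 344.599]
(array([ 0.353, -0.2  ,  2.241,  1.1  ]), np.True_) [257.646 107.67  266.4  ]
(array([0.33 , 0.074, 2.217, 0.85 ]), np.True_) [326.573 124.335 188.2  ]
(array([0.314, 0.332, 2.139, 0.671]), np.True_) [395.5 141.  110. ]
```

Call:
carry_out --delta_pos '[[2.4,2.6,0.1],[4.7,5.2,0.3],[7.1,7.8,0.4],[9.4,10.4,0.6],[11.8,13,0.7],[14.1,15.6,0.9],[16.5,18.2,1],[18.8,20.8,1.2],[21.2,23.4,1.3],[23.6,26,1.5],[25.9,28.7,1.6],[28.3,31.3,1.8]]' --rotation '[[0,0.026,0],[0,0.052,0],[0,0.079,0],[0,0.105,0],[0,0.131,0],[0,0.157,0],[0,0.184,0],[0,0.21,0],[0,0.236,0],[0,0.262,0],[0,0.289,0],[0,0.315,0]]'

```text
t: 5.53
ee_pos: [395.8, 139.0, 108.5]
orientation: [-1.564, 0.12, -0.117]
ft_force: [-0.0, -0.3, 0.7]
width: 87.7
```

```bash
python3 - <<'E'
from h import *
rec();p,R=cur()
for n in("side","top"):
    im=ctrl.get_image(n);cv2.imwrite(f"pics/{n}2.png",im[:,:,::-1])
for s in(-1,1): # inner finger tip points
    X=p+R@np.array([s*44,0,0]);print(X,proj("top",X),proj("side",X))
E
```

```text
5.53 [0.307 0.323 2.148 0.006 0.67  0.453] [395.8 139.  108.5] [-0.  -0.3  0.7] 87.7
[352.289 145.584 108.59 ] [357.888 276.969] [352.831 149.916]
[439.289 132.356 108.434] [365.531 214.921] [311.948 138.785]
```

View pics/side2.png

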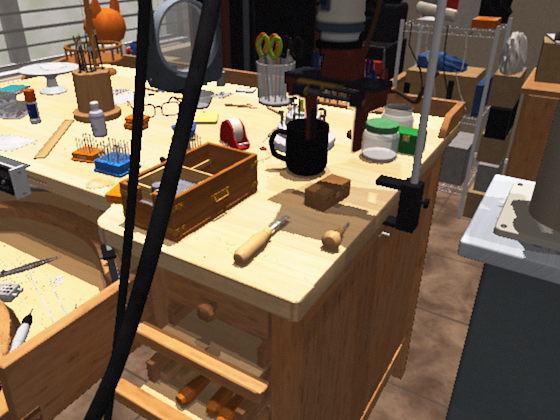

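View pics/top2.png

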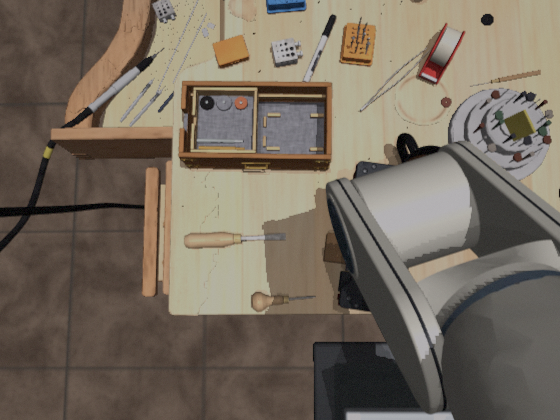

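```bash
python3 - <<'E'
from h import *
crop("pics/side2.png","pics/s2.png",260,60,420,220,4.5)
E
```

```text
(no output)
```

View pics/s2.png

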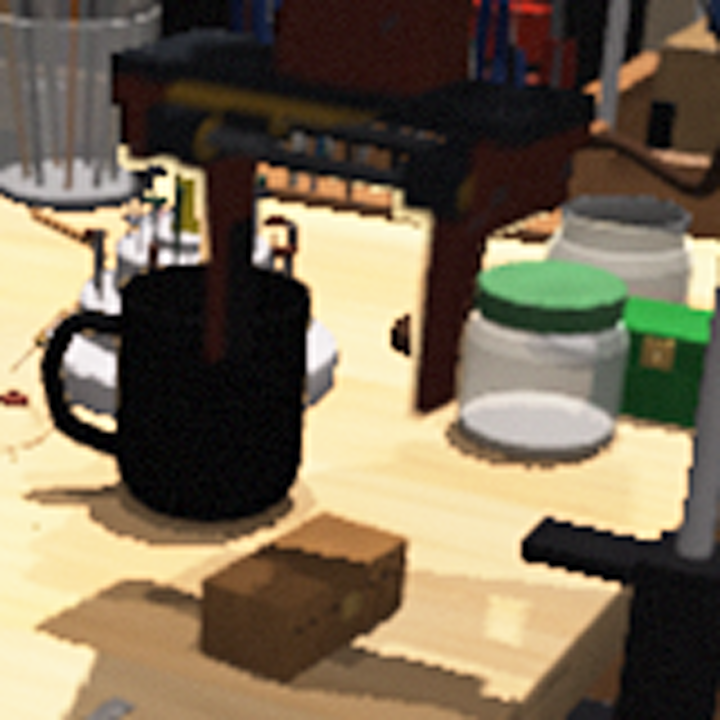

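```bash
python3 - <<'E'
from h import *
for z in(0,90): print([onz("top",u,v,z) for u,v in((390,185),(400,210),(425,212),(397,140))])
p,R=cur()
T=lerp(p,[395.6,141,30],4,R,Rdown(-.145))+lerp([395.6,141,30],[395.6,141,6],2,Rdown(-.145),Rdown(-.145))
rows(T+[T[-1]]*2)
E
```

```text
[array([502.587,  76.409,   0.   ]), array([461.262,  61.849,   0.   ]), array([457.56 ,  21.914,   0.   ]), array([577.902,  62.176,   0.   ])]
[array([485.408,  93.002,  90.   ]), array([448.416,  79.969,  90.   ]), array([445.102,  44.221,  90.   ]), array([552.826,  80.262,  90.   ])]
[[0.0, 1.9, 0.05], [0.01, 3.8, 0.09], [0.01, 5.7, 0.14], [0.01, 7.6, 0.18], [0.02, 8.8, 0.18], [0.03, 10.0, 0.18], [0.03, 10.0, 0.18], [0.03, 10.0, 0.18]]
[[-0.0, -0.001, -0.002], [-0.0, -0.003, -0.004], [-0.0, -0.004, -0.005], [-0.001, -0.005, -0.007], [-0.001, -0.005, -0.007], [-0.001, -0.005, -0.007], [-0.001, -0.005, -0.007], [-0.001, -0.005, -0.007]]
```

```bash
python3 - <<'E'
from h import *
crop("pics/top0.png","pics/t3.png",370,120,480,230,5)
# mug front bottom & rim in side view
for z in(70,80,90,100,110): 
    print(z,onz("side",260+120/4.5,60+290/4.5,z),onz("side",260+305/4.5,60+290/4.5,z))
print(onz("side",260+210/4.5,60+515/4.5,0))
E
```

```text
70 [578.775 -16.679  70.   ] [500.08  -65.211  70.   ]
80 [563.737   9.657  80.   ] [487.297 -37.485  80.   ]
90 [548.699  35.992  90.   ] [474.513  -9.759  90.   ]
100 [533.662  62.328 100.   ] [461.73   17.967 100.   ]
110 [518.624  88.664 110.   ] [448.947  45.693 110.   ]
[482.494  63.476   0.   ]
```

View pics/t3.png

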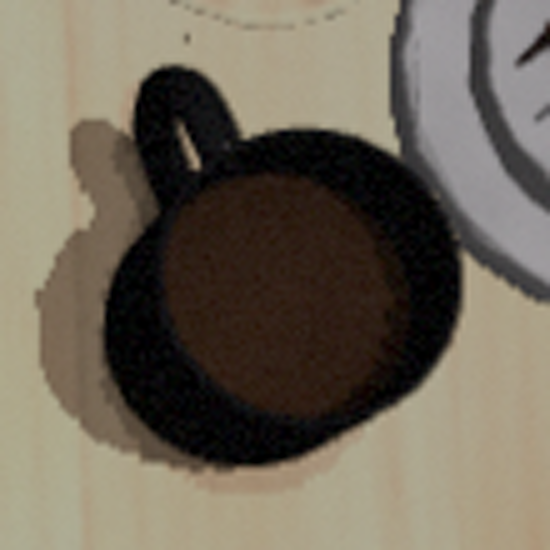

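Call:
carry_out --delta_pos '[[0,1.9,0],[0,3.8,0],[0,5.7,0.2],[0,7.6,0.3],[0,8.8,0.4],[0,10,0.4],[0,10,0.4]]' --rotation '[[0,0,0],[0,0,-0.005],[0,0,-0.007],[0,-0.005,-0.007],[0,-0.005,-0.007],[0,-0.005,-0.007],[0,-0.005,-0.007]]'

```text
t: 6.22
ee_pos: [394.2, 143.8, 10.1]
orientation: [-1.565, 0.109, -0.115]
ft_force: [-1.3, -0.8, -0.7]
width: 87.8
```

```bash
python3 - <<'E'
from h import *
rec();p,R=cur();print(R)
im=ctrl.get_image("side");cv2.imwrite("pics/side3.png",im[:,:,::-1])
crop("pics/side3.png","pics/s3.png",260,60,420,220,4.5)
E
```

```text
6.22 [0.321 0.544 2.178 0.002 0.415 0.461] [394.2 143.8  10.1] [-1.3 -0.8 -0.7] 87.8
[[ 0.99   0.004  0.142]
 [-0.142  0.002  0.99 ]
 [ 0.004 -1.     0.003]]
```

View pics/s3.png

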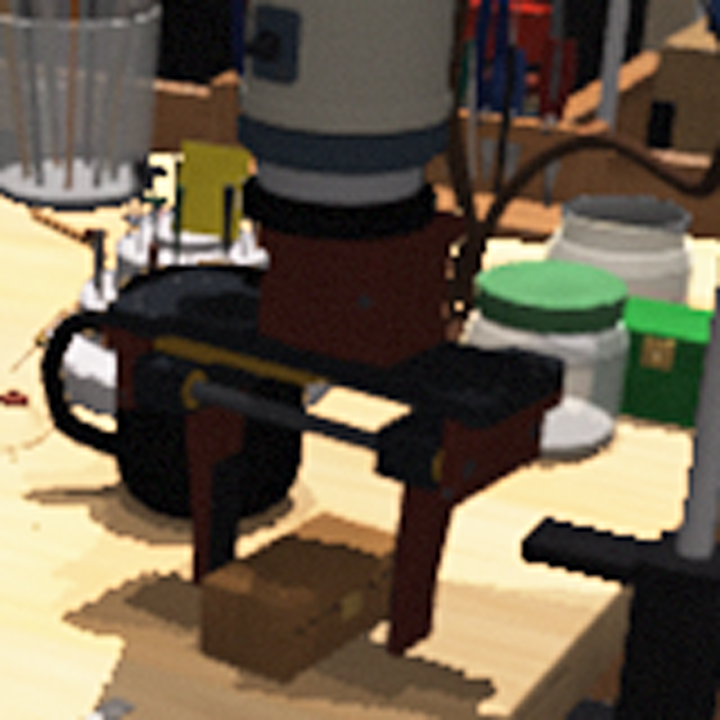

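Call:
carry_out --delta_pos '[[0,0,0],[0,0,0],[0,0,0],[0,0,0],[0,0,0],[0,0,0],[0,0,0],[0,0,0]]' --rotation '[[0,0,0],[0,0,0],[0,0,0],[0,0,0],[0,0,0],[0,0,0],[0,0,0],[0,0,0]]' --hand 255

```text
t: 6.93
ee_pos: [395.7, 146.1, 11.2]
orientation: [-1.564, 0.105, -0.114]
ft_force: [-0.5, 0.9, 3.5]
width: 43.8
```

```bash
python3 - <<'E'
from h import *
rec();p,R=cur();print(R)
im=ctrl.get_image("side");cv2.imwrite("pics/side4.png",im[:,:,::-1])
crop("pics/side4.png","pics/s4.png",260,60,420,220,4.5)
E
```

```text
6.93 [0.325 0.542 2.175 0.003 0.417 0.462] [395.7 146.1  11.2] [-0.5  0.9  3.5] 43.8
[[ 0.99   0.006  0.139]
 [-0.139  0.003  0.99 ]
 [ 0.006 -1.     0.004]]
```

View pics/s4.png

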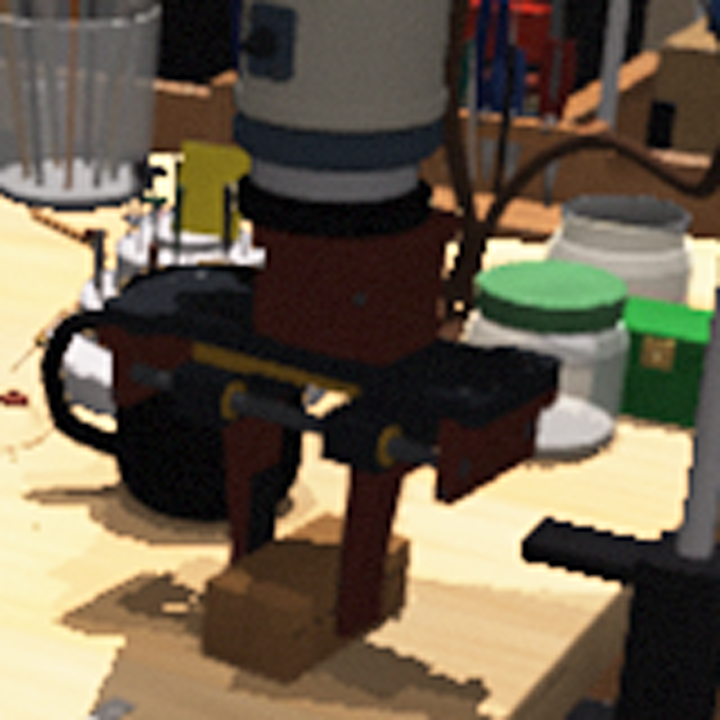

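```bash
python3 - <<'E'
from h import *
crop("pics/top0.png","pics/t4.png",250,76,340,170,7)
E
```

```text
(no output)
```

View pics/t4.png

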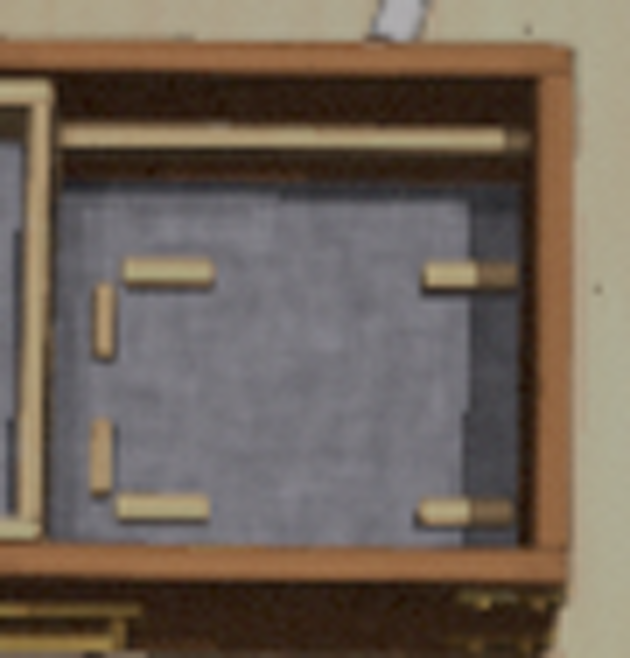

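```bash
python3 - <<'E'
from h import *
C=lambda u,v:(250+(u+.5)/7-.5,76+(v+.5)/7-.5)
for dz in(0,-4):
  P=[onz("top",*C(*p),16+dz)[:2] for p in[(169,281),(470,284),(163,497),(465,501),(116,320),(112,457)]]
  Q=[onz("top",*C(*p),8+dz)[:2] for p in[(520,280),(515,500)]]
  print(dz,np.round(P,1),np.round(Q,1))
  up=(P[0]+P[1])/2;lo=(P[2]+P[3])/2
  print("x width",up[0]-lo[0],"xc",(up[0]+lo[0])/2,"ang",np.degrees(np.arctan2(*( (P[0]-P[1]))[::-1])),np.degrees(np.arctan2(*((P[2]-P[3]))[::-1])))
  y1=(P[4]+P[5])/2;y0=(Q[0]+Q[1])/2;print("y",y1,y0,"len",y1[1]-y0[1],"c",(y1+y0)/2)
# chest
for z in(78,73):
  K=np.array([onz("top",170+(u+.5)/3.5-.5,70+(v+.5)/3.5-.5,z) for u,v in[(42,40),(566,45),(564,307),(32,303)]])
  c=K.mean(0);a=np.radians(-1.45);print(z,c,"bay pred",c[:2]+np.array([np.sin(-a)*-60.5,-60.5*np.cos(a)]))
E
```

```text
0 [[617.6 264.8]
 [615.7 194.3]
 [565.5 266.5]
 [563.5 196.4]
 [608.4 277.3]
 [575.3 278.3]] [[619.1 182.2]
 [565.7 184.4]]
x width 52.10903669331333 xc 590.5926804516224 ang 88.42773165143264 88.35605046869006
y [591.829 277.786] [592.41 183.26] len 94.52662467693293 c [592.12  230.523]
-4 [[618.9 264.9]
 [617.  194.2]
 [566.6 266.6]
 [564.6 196.2]
 [609.6 277.5]
 [576.4 278.5]] [[620.4 181.9]
 [566.8 184.1]]
x width 52.35648041277091 xc 591.7885886723384 ang 88.4277316514327 88.35605046869013
y [593.031 277.991] [593.603 183.018] len 94.97319507394647 c [593.317 230.504]
78 [592.555 290.667  78.   ] bay pred [591.024 230.187]
73 [594.181 291.026  73.   ] bay pred [592.65  230.545]
```

```bash
python3 - <<'E'
from h import *
p,R=cur()
a=Rdown(-.145);b=Rdown(-.028)
T=lerp(p,[396,145,140],4,R,a)+lerp([396,145,140],[591,235.5,140],7,a,b)
rows(T+[T[-1]])
E
```

```text
[[0.03, -3.22, -0.01], [0.06, -6.44, -0.03], [0.09, -9.66, -0.04], [0.12, -12.88, -0.06], [2.7, -12.86, 1.61], [5.28, -12.84, 3.28], [7.86, -12.82, 4.94], [10.44, -12.8, 6.61], [13.02, -12.78, 8.28], [15.6, -12.75, 9.94], [18.18, -12.73, 11.61], [18.18, -12.73, 11.61]]
[[-0.001, 0.001, 0.001], [-0.002, 0.003, 0.003], [-0.003, 0.004, 0.004], [-0.004, 0.006, 0.006], [-0.004, -0.011, 0.006], [-0.004, -0.028, 0.006], [-0.004, -0.044, 0.006], [-0.004, -0.061, 0.006], [-0.004, -0.078, 0.006], [-0.004, -0.095, 0.006], [-0.004, -0.111, 0.006], [-0.004, -0.111, 0.006]]
```

Call:
carry_out --delta_pos '[[0,-3.2,0],[0.1,-6.4,0],[0.1,-9.7,0],[0.1,-12.9,-0.1],[2.7,-12.9,1.6],[5.3,-12.8,3.3],[7.9,-12.8,4.9],[10.4,-12.8,6.6],[13,-12.8,8.3],[15.6,-12.7,9.9],[18.2,-12.7,11.6],[18.2,-12.7,11.6]]' --rotation '[[0,0,0],[-0.002,0,0.003],[-0.003,0,0.004],[-0.004,0.005,0.006],[-0.004,-0.01,0.006],[-0.004,-0.028,0.006],[-0.004,-0.044,0.006],[-0.004,-0.06,0.006],[-0.004,-0.078,0.006],[-0.004,-0.095,0.006],[-0.004,-0.11,0.006],[-0.004,-0.11,0.006]]'

```text
t: 7.98
ee_pos: [595.9, 237.4, 139.5]
orientation: [-1.569, 0.02, -0.025]
ft_force: [-0.3, 1.3, -0.8]
width: 43.8
```

```bash
python3 - <<'E'
from h import *
rec();p,R=cur();print(R)
for n in("side","top"):
    im=ctrl.get_image(n);cv2.imwrite(f"pics/{n}5.png",im[:,:,::-1])
crop("pics/side5.png","pics/s5.png",120,50,320,230,4)
E
```

```text
7.98 [ 0.361  0.543  1.649 -0.     0.945  0.389] [595.9 237.4 139.5] [-0.3  1.3 -0.8] 43.8
[[ 1.     0.004  0.029]
 [-0.029  0.001  1.   ]
 [ 0.004 -1.     0.002]]
```

View pics/s5.png

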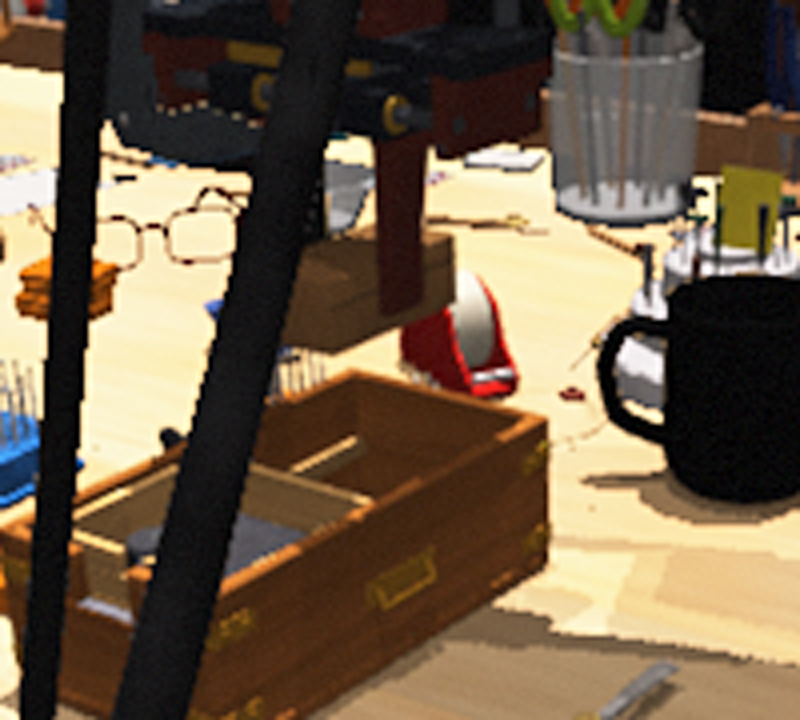

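View pics/top5.png

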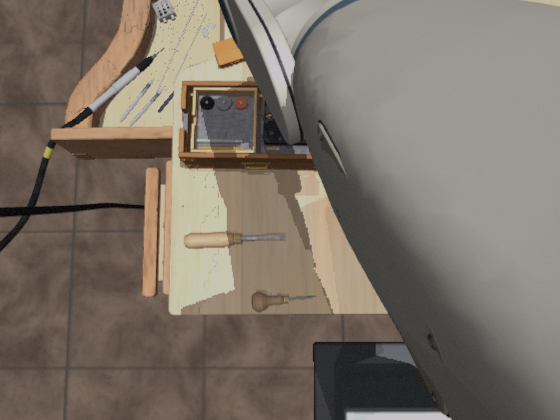

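```bash
python3 - <<'E'
from h import *
o=rec()
S=lambda u,v:(120+(u+.5)/4-.5,50+(v+.5)/4-.5)
bz=139.5-11
print("box near bot",onz("side",*S(335,352),bz),"right bot",onz("side",*S(453,303),bz),"right top",onz("side",*S(454,235),bz+34))
print("chest",onz("side",*S(549,422),78),onz("side",*S(352,372),78))
a=np.radians(-1.6);Rz=lambda v:np.array([v[0]*np.cos(a)-v[1]*np.sin(a),v[0]*np.sin(a)+v[1]*np.cos(a)])
c=np.array([592.7,290.8])
print("expected chest -x-y",c+Rz((-61,-116)),"+x-y",c+Rz((61,-116)))
tc=o['ee_pos'][:2]
for off in(-3,-5,-7):print(off,"exp box -x+y",tc+Rz((-23,45+off)),"-x-y",tc+Rz((-23,-45+off)))
E
```

```text
8.08 [ 0.36   0.54   1.658 -0.     0.946  0.39 ] [591.  235.3 138.5] [ 0.  -0.5 -0.7] 43.9
box near bot [578.276 276.476 128.5  ] right bot [573.514 194.819 128.5  ] right top [569.058 198.252 162.5  ]
chest [523.591 190.374  78.   ] [643.785 186.174  78.   ]
expected chest -x-y [528.485 176.548] +x-y [650.437 173.142]
-3 exp box -x+y [569.142 277.932] -x-y [566.629 187.967]
-5 exp box -x+y [569.086 275.933] -x-y [566.573 185.968]
-7 exp box -x+y [569.03  273.934] -x-y [566.517 183.969]
```

```bash
python3 - <<'E'
from h import *
im=ctrl.get_image("side");cv2.imwrite("pics/side6.png",im[:,:,::-1])
rec()
crop("pics/side6.png","pics/s6.png",180,90,260,150,9)
E
```

```text
8.13 [ 0.36   0.539  1.66  -0.     0.946  0.39 ] [589.9 234.8 138.4] [-0.3 -0.2 -1.7] 44.1
```

View pics/s6.png

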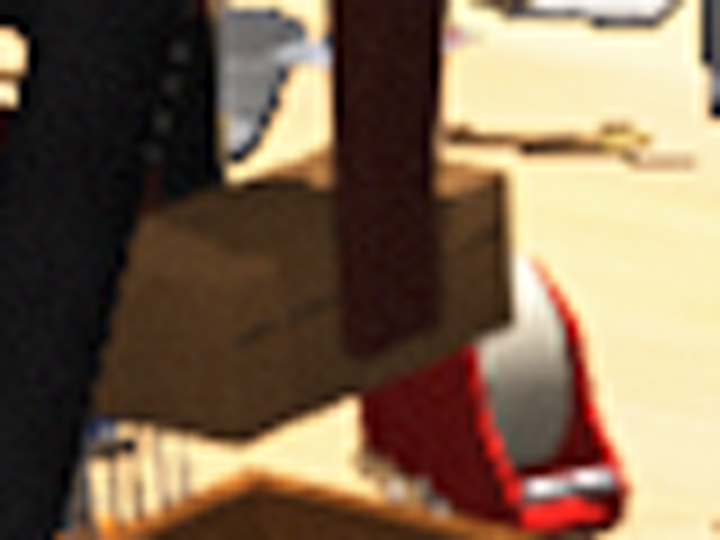

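```bash
python3 - <<'E'
from h import *
p,R=cur();b=Rdown(-.028)
T=lerp(p,[590.8,234.4,34],5,R,b)
rows(T+[T[-1]]*2)
E
```

```text
[[0.02, 2.09, -0.0], [0.05, 4.18, -0.01], [0.07, 6.27, -0.01], [0.1, 8.36, -0.02], [0.12, 10.44, -0.02], [0.12, 10.44, -0.02], [0.12, 10.44, -0.02]]
[[0.0, -0.0, -0.001], [0.001, -0.001, -0.001], [0.001, -0.001, -0.002], [0.001, -0.001, -0.002], [0.001, -0.002, -0.003], [0.001, -0.002, -0.003], [0.001, -0.002, -0.003]]
```

Call:
carry_out --delta_pos '[[0,2,0],[0,4,0],[0,6,0],[0,8,0],[0,9.6,0],[0,10.3,0],[0,10.3,0],[0,10.3,0]]' --rotation '[[0,0,0],[0,0,0],[0,0,0],[0,0,-0.003],[0,0,-0.003],[0,0,-0.003],[0,0,-0.003],[0,0,-0.003]]'

```text
t: 8.8
ee_pos: [590.5, 234.9, 36.7]
orientation: [-1.571, 0.022, -0.025]
ft_force: [1.2, 0.6, -0.7]
width: 43.9
```

```bash
python3 - <<'E'
from h import *
rec()
im=ctrl.get_image("side");cv2.imwrite("pics/side7.png",im[:,:,::-1])
rec();print(cur()[1])
crop("pics/side7.png","pics/s7.png",120,80,280,200,5)
E
```

```text
8.8 [ 0.36   0.682  1.694 -0.002  0.764  0.392] [590.5 234.9  36.7] [ 1.2  0.6 -0.7] 43.9
8.85 [ 0.36   0.681  1.694 -0.002  0.764  0.392] [591.2 235.1  37.4] [ 0.5  0.3 -0.5] 43.9
[[ 1.     0.003  0.03 ]
 [-0.03  -0.     1.   ]
 [ 0.003 -1.    -0.   ]]
```

View pics/s7.png

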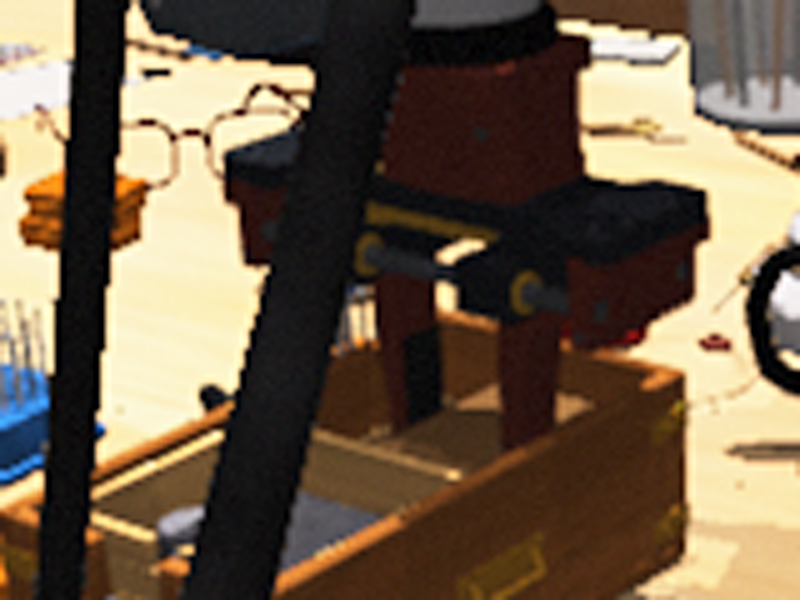

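Call:
carry_out --delta_pos '[[0,0.5,0],[0,1.0,-0.05],[0,1.4,-0.05],[0,1.7,-0.05],[0,1.7,-0.05],[0,1.7,-0.05]]' --rotation '[[0,0,0],[0,0,0],[0,0,0],[0,0,0],[0,0,0],[0,0,0]]'

```text
t: 9.35
ee_pos: [591.1, 234.6, 19.2]
orientation: [-1.571, 0.021, -0.025]
ft_force: [-0.1, 0.3, -0.2]
width: 44.2
```

```bash
python3 - <<'E'
from h import *
rec();
im=ctrl.get_image("side");cv2.imwrite("pics/side8.png",im[:,:,::-1])
rec();print(cur()[1])
crop("pics/side8.png","pics/s8.png",120,80,280,200,5)
E
```

```text
9.35 [ 0.36   0.709  1.695 -0.002  0.736  0.391] [591.1 234.6  19.2] [-0.1  0.3 -0.2] 44.2
9.4 [ 0.36   0.709  1.695 -0.002  0.736  0.391] [591.1 234.6  19.3] [ 0.2 -0.  -0.8] 43.8
[[ 1.     0.002  0.03 ]
 [-0.03  -0.     1.   ]
 [ 0.002 -1.    -0.   ]]
```

View pics/s8.png

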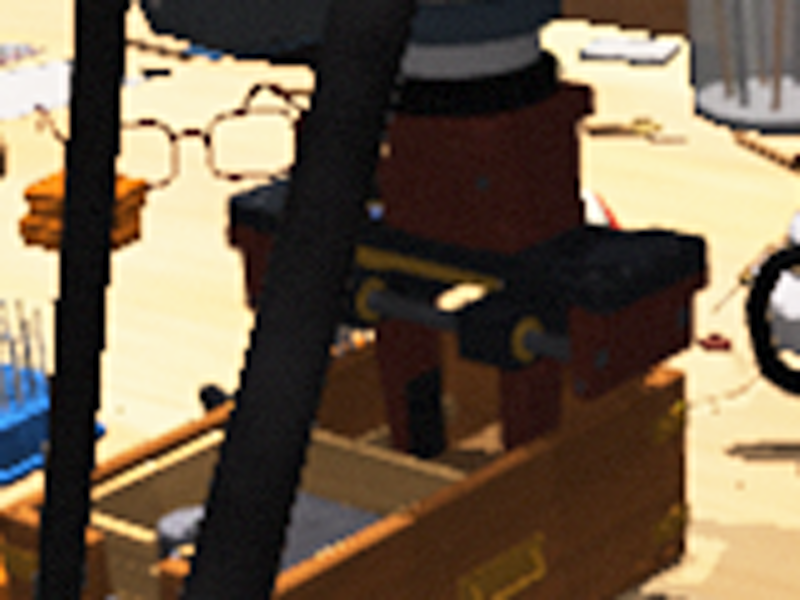

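Call:
carry_out --delta_pos '[[0,0.1,0],[0,0.2,0],[0,0.2,0]]' --rotation '[[0,0,0],[0,0,0],[0,0,0]]'

```text
t: 9.65
ee_pos: [591.2, 234.6, 19.1]
orientation: [-1.571, 0.021, -0.025]
ft_force: [-3.4, -2.2, 15.1]
width: 44.1
```

Call:
carry_out --delta_pos '[[0,-0.1,0],[0,-0.1,0],[0,-0.1,0],[0,-0.1,0]]' --rotation '[[0,0,0],[0,0,0],[0,0,0],[0,0,0]]' --hand 95

```text
t: 9.98
ee_pos: [591.1, 234.6, 18.2]
orientation: [-1.571, 0.021, -0.025]
ft_force: [-0.1, -0.7, 0.5]
width: 54.9
```

```bash
python3 - <<'E'
from h import *
rec()
E
```

```text
9.98 [ 0.36   0.71   1.695 -0.002  0.734  0.391] [591.1 234.6  18.2] [-0.1 -0.7  0.5] 54.9
```

```bash
python3 - <<'E'
from h import *
p,R=cur();b=Rdown(-.028)
T=lerp(p,[591,234.5,140],4,R,b)+lerp([591,234.5,140],[593.3,320,140],4,b,b)
rows(T)
E
```

```text
[[0.01, -3.04, -0.0], [0.01, -6.09, -0.01], [0.02, -9.13, -0.01], [0.02, -12.18, -0.02], [0.02, -12.18, 2.12], [0.01, -12.18, 4.26], [0.01, -12.18, 6.4], [-0.0, -12.18, 8.54]]
[[0.0, -0.0, 0.001], [0.0, -0.001, 0.001], [0.0, -0.001, 0.002], [0.0, -0.002, 0.002], [0.0, -0.002, 0.002], [0.0, -0.002, 0.002], [0.0, -0.002, 0.002], [0.0, -0.002, 0.002]]
```

Call:
carry_out --delta_pos '[[0,-3,0],[0,-6,0],[0,-9,0],[0,-12.2,0]]' --rotation '[[0,0,0],[0,0,0],[0,0,0],[0,0,0]]'

```text
t: 10.32
ee_pos: [590.2, 234.5, 140.9]
orientation: [-1.572, 0.023, -0.024]
ft_force: [0.6, 0.5, -0.1]
width: 54.6
```

Call:
carry_out --delta_pos '[[0,0,2.1],[0,0,4.3],[0,0,6.4],[0,0,8.5],[0,0,8.5],[0,0,8.5]]' --rotation '[[0,0,0],[0,0,0],[0,0,0],[0,0,0],[0,0,0],[0,0,0]]' --hand 255

```text
t: 10.82
ee_pos: [592.9, 320.3, 139.9]
orientation: [-1.572, 0.02, -0.023]
ft_force: [0.0, 0.0, -0.2]
width: 18.2
```

```bash
python3 - <<'E'
from h import *
for n in("side","top"):
    im=ctrl.get_image(n);cv2.imwrite(f"pics/{n}9.png",im[:,:,::-1])
rec();print(cur()[1])
crop("pics/side9.png","pics/s9.png",120,80,280,200,5)
crop("pics/top9.png","pics/t9.png",170,70,340,180,4.5)
E
```

```text
10.92 [ 0.477  0.586  1.57  -0.002  0.986  0.507] [593.  318.9 139.9] [ 0.5 -0.7 -0.6] 10.5
[[ 1.     0.002  0.03 ]
 [-0.03  -0.001  1.   ]
 [ 0.002 -1.    -0.001]]
```

View pics/s9.png

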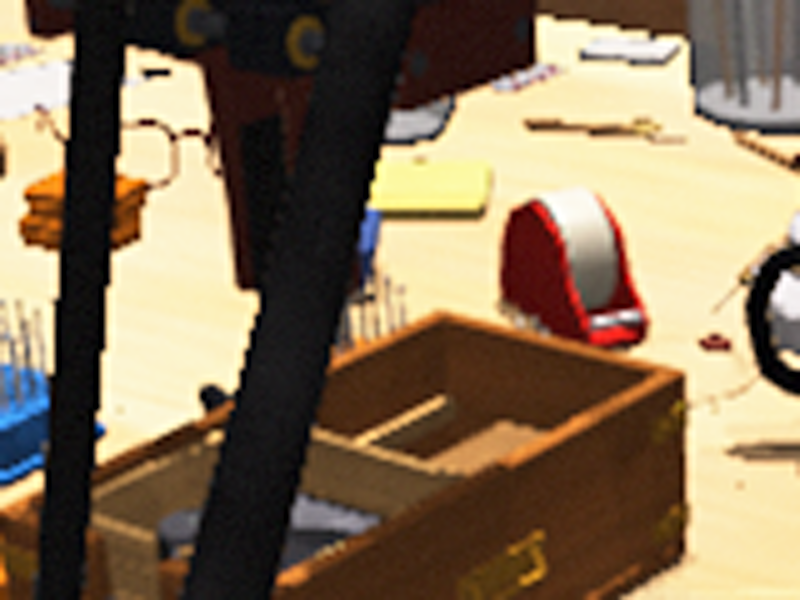

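View pics/t9.png

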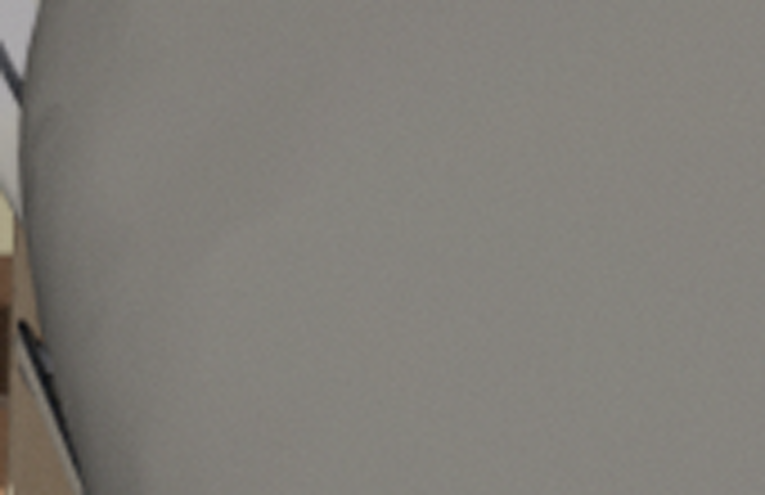

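Call:
carry_out --delta_pos '[[0,3,0],[0,6,0],[0,7.6,0],[0,8.2,0],[0,8.2,0]]' --rotation '[[0,0,0],[0,0,0],[0,0,0],[0,0,0],[0,0,0]]'

```text
t: 11.33
ee_pos: [592.5, 318.0, 56.6]
orientation: [-1.573, 0.025, -0.024]
ft_force: [-0.7, -0.7, 0.3]
width: 0.2
```

```bash
python3 - <<'E'
from h import *
for n in("side",):
    im=ctrl.get_image(n);cv2.imwrite(f"pics/{n}10.png",im[:,:,::-1])
rec();print(cur()[1])
crop("pics/side10.png","pics/s10.png",120,80,280,200,5)
E
```

```text
11.38 [ 0.476  0.693  1.597 -0.002  0.85   0.508] [593.5 318.7  58.2] [ 0.9 -0.3  0.9] 0.5
[[ 1.     0.002  0.03 ]
 [-0.03  -0.001  1.   ]
 [ 0.002 -1.    -0.001]]
```

View pics/s10.png

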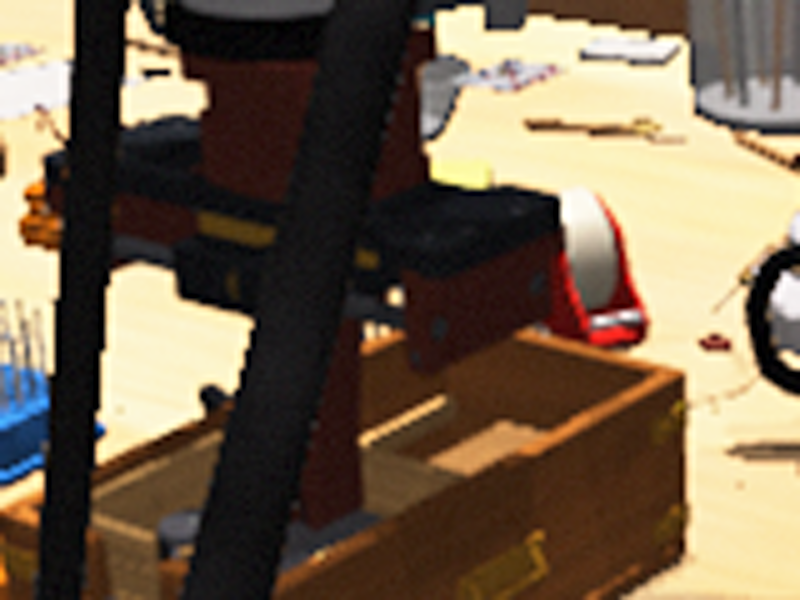

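Call:
carry_out --delta_pos '[[0,0,-0.7],[0,0,-1.6],[0,0,-2.5],[0,0,-3.4],[0,0,-4.3],[0,0,-5.2],[0,0,-6.1],[0,0,-7],[0,0,-7.9],[0,0,-8.8],[0,0,-9.6],[0,0,-10.2]]' --rotation '[[0,0,0],[0,0,0],[0,0,0],[0,0,0],[0,0,0],[0,0,0],[0,0,0],[0,0,0],[0,0,0],[0,0,0],[0,0,0],[0,0,0]]'

```text
t: 12.38
ee_pos: [590.4, 216.6, 58.3]
orientation: [-1.571, 0.022, -0.025]
ft_force: [0.9, 1.6, 1.3]
width: 0.7
```

```bash
python3 - <<'E'
from h import *
for n in("side",):
    im=ctrl.get_image(n);cv2.imwrite(f"pics/{n}11.png",im[:,:,::-1])
rec()
crop("pics/side11.png","pics/s11.png",120,80,280,200,5)
E
```

```text
12.43 [ 0.332  0.642  1.707 -0.002  0.791  0.364] [590.1 215.7  58.2] [ 0.3 -0.8 -0.7] 0.5
```

View pics/s11.png

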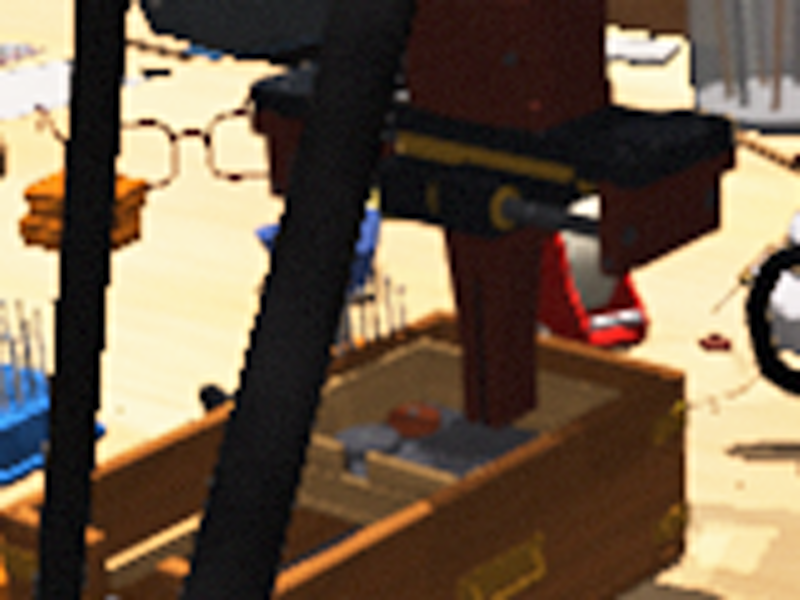

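Call:
carry_out --delta_pos '[[0,0,-0.5],[0,0,-1.0],[0,0,-1.4],[0,0,-1.7],[0,0,-1.9],[0,0,-2.0]]' --rotation '[[0,0,0],[0,0,0],[0,0,0],[0,0,0],[0,0,0],[0,0,0]]'

```text
t: 12.93
ee_pos: [589.7, 201.7, 58.3]
orientation: [-1.565, 0.022, -0.027]
ft_force: [-3.0, 27.5, -6.4]
width: 0.9
```

```bash
python3 - <<'E'
from h import *
rec()
E
```

```text
12.93 [0.308 0.635 1.722 0.007 0.78  0.335] [589.7 201.7  58.3] [-3.  27.5 -6.4] 0.9
```

Call:
carry_out --delta_pos '[[0,0,0.5],[0,0,1.5],[0,-3,1.5],[0,-6,1.5],[0,-9,1.5]]' --rotation '[[0,0,0],[0,0,0],[0,0,0],[0,0,0],[0,0,0]]'

```text
t: 13.35
ee_pos: [589.5, 212.7, 148.8]
orientation: [-1.572, 0.022, -0.023]
ft_force: [0.1, -0.3, 0.9]
width: 0.5
```

```bash
python3 - <<'E'
from h import *
for n in("side",):
    im=ctrl.get_image(n);cv2.imwrite(f"pics/{n}12.png",im[:,:,::-1])
rec()
crop("pics/side12.png","pics/s12.png",120,80,280,200,5)
E
```

```text
13.4 [ 0.328  0.506  1.671 -0.002  0.955  0.359] [593.1 213.9 155.4] [1.6 0.5 3.3] 0.1
```

View pics/s12.png

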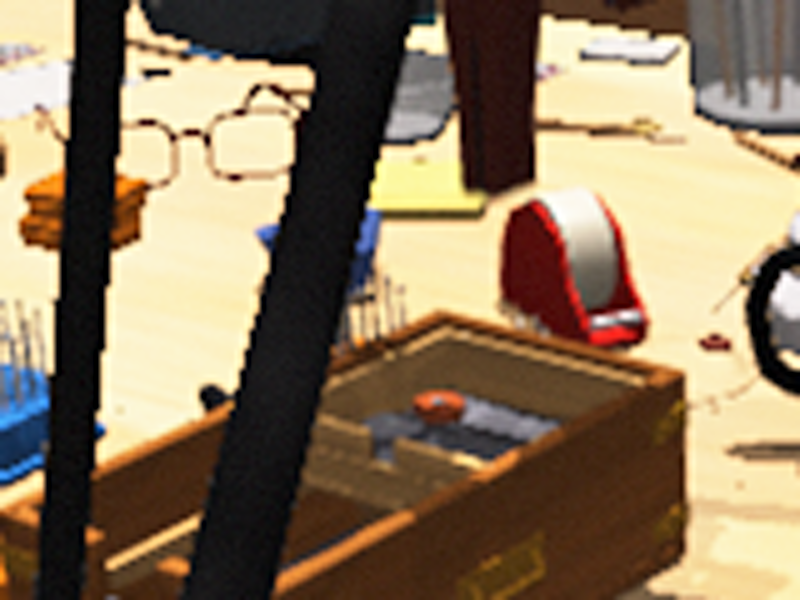

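```bash
python3 - <<'E'
from h import *
p,R=cur();b=Rdown(.033)
T=lerp(p,[415.8,367,110],8,R,b)
rows(T)
print(ik([415.8,367,110]),ik([415.8,367,4]))
E
```

```text
[[-2.28, 0.55, 1.85], [-4.55, 1.1, 3.7], [-6.83, 1.65, 5.54], [-9.1, 2.2, 7.39], [-11.38, 2.75, 9.24], [-13.66, 3.3, 11.09], [-15.93, 3.84, 12.93], [-18.21, 4.39, 14.78]]
[[-0.0, -0.008, 0.001], [-0.0, -0.016, 0.002], [-0.001, -0.023, 0.004], [-0.001, -0.031, 0.005], [-0.001, -0.039, 0.006], [-0.001, -0.047, 0.007], [-0.001, -0.054, 0.008], [-0.001, -0.062, 0.01]]
(array([0.702, 0.483, 1.856, 0.802]), np.True_) (array([0.702, 0.663, 1.879, 0.599]), np.True_)
```

Call:
carry_out --delta_pos '[[-2.2,0.5,1.9],[-4.5,1,3.7],[-6.8,1.5,5.6],[-9,2,7.4],[-11.3,2.5,9.3],[-13.5,3,11.1],[-15.8,3.5,13],[-18,4,14.8],[-18,4,14.8],[-18,4,14.8]]' --rotation '[[0,-0.008,0],[0,-0.016,0.002],[0,-0.023,0.004],[0,-0.031,0.005],[0,-0.039,0.006],[0,-0.047,0.007],[0,-0.054,0.008],[0,-0.062,0.01],[0,-0.062,0.01],[0,-0.062,0.01]]' --hand 100

```text
t: 14.23
ee_pos: [413.7, 366.6, 107.6]
orientation: [-1.572, -0.021, 0.034]
ft_force: [-0.4, -0.4, -0.1]
width: 53.4
```

```bash
python3 - <<'E'
from h import *
for n in("side","top"):
    im=ctrl.get_image(n);cv2.imwrite(f"pics/{n}13.png",im[:,:,::-1])
rec();p,R=cur();print(R)
T=lerp(p,[415.8,367,25],3,R,Rdown(.033))+lerp([415.8,367,25],[415.8,367,4],2,Rdown(.033),Rdown(.033))
rows(T)
crop("pics/side13.png","pics/s13.png",170,120,330,280,4)
crop("pics/top13.png","pics/t13.png",170,70,340,260,3.5)
E
```

```text
14.33 [0.698 0.483 1.859 0.006 0.805 0.662] [415.3 365.8 108.1] [ 0.4 -0.4  0.2] 53.5
[[ 0.999 -0.007 -0.033]
 [ 0.033 -0.001  0.999]
 [-0.007 -1.    -0.   ]]
[[0.04, 2.77, 0.04], [0.08, 5.54, 0.08], [0.12, 8.3, 0.12], [0.12, 9.35, 0.12], [0.13, 10.4, 0.12]]
[[0.0, -0.0, -0.002], [0.0, -0.0, -0.005], [0.0, -0.0, -0.007], [0.0, -0.0, -0.007], [0.0, -0.0, -0.007]]
```

View pics/s13.png

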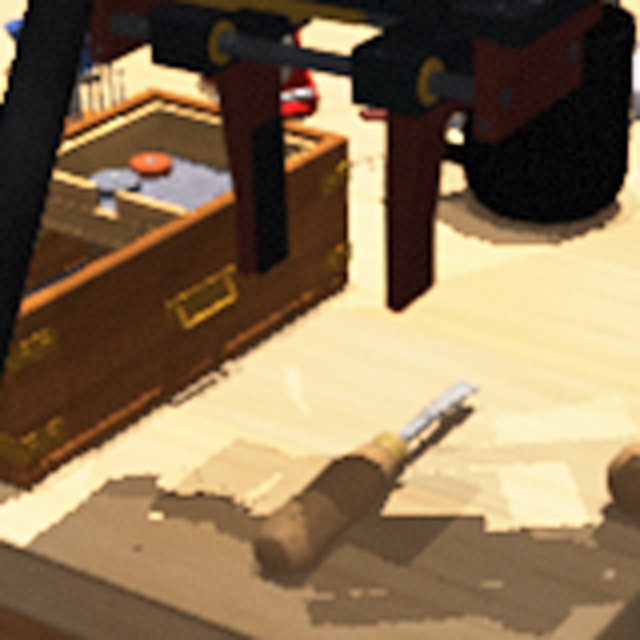

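View pics/t13.png

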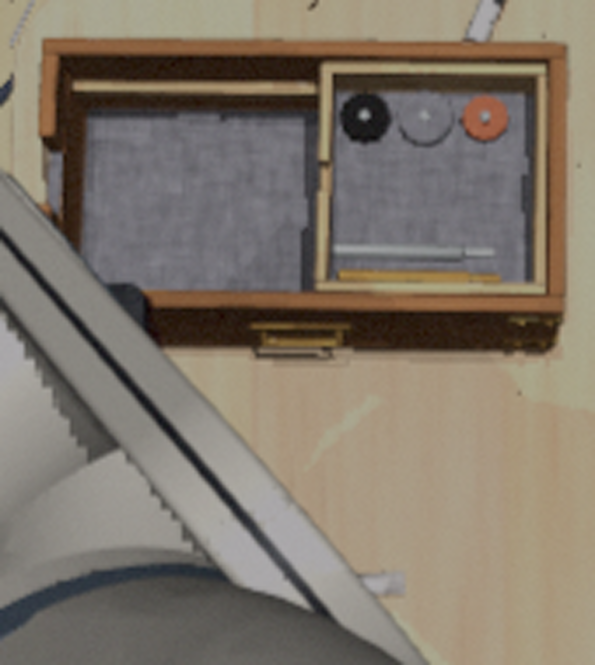

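Call:
carry_out --delta_pos '[[0,2.8,0.1],[0,5.5,0.1],[0.1,8.2,0.1],[0.1,9.4,0.1],[0.1,10.3,0.1],[0.1,10.3,0.1],[0.1,10.3,0.1]]' --rotation '[[0,0,0],[0,0,-0.004],[0,0,-0.007],[0,0,-0.007],[0,0,-0.007],[0,0,-0.007],[0,0,-0.007]]'

```text
t: 14.92
ee_pos: [415.6, 366.9, 5.3]
orientation: [-1.571, -0.025, 0.025]
ft_force: [-0.6, -0.1, 0.6]
width: 53.2
```

```bash
python3 - <<'E'
from h import *
for n in("side",):
    im=ctrl.get_image(n);cv2.imwrite(f"pics/{n}14.png",im[:,:,::-1])
rec();p,R=cur();print(R)
crop("pics/side14.png","pics/s14.png",170,120,330,280,4)
E
```

```text
14.97 [0.702 0.655 1.883 0.    0.602 0.67 ] [415.8 367.2   5.9] [ 0.4 -0.8  0. ] 53.2
[[ 0.999  0.001 -0.032]
 [ 0.032  0.001  0.999]
 [ 0.001 -1.     0.001]]
```

View pics/s14.png

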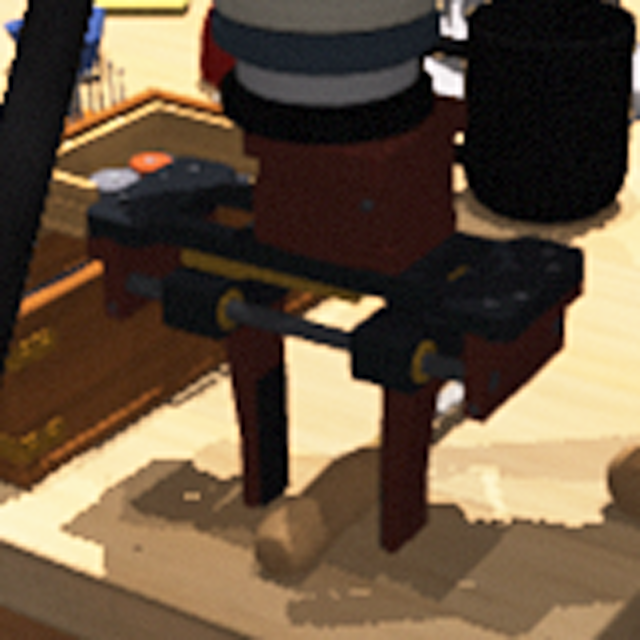

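Call:
carry_out --delta_pos '[[0,0.2,0],[0,0.2,0],[0,0.2,0],[0,0.2,0],[0,0.2,0],[0,0.2,0],[0,0.2,0]]' --rotation '[[0,0,0],[0,0,0],[0,0,0],[0,0,0],[0,0,0],[0,0,0],[0,0,0]]' --hand 255

```text
t: 15.55
ee_pos: [415.0, 367.1, 3.3]
orientation: [-1.571, -0.025, 0.026]
ft_force: [-0.7, -0.0, 4.3]
width: 23.9
```

Call:
carry_out --delta_pos '[[0,-1,0],[0,-3,0],[0,-6,0],[0,-9,0],[0,-12,0],[0,-13.5,0],[0,-13.5,0],[0,-13.5,0],[0,-13.5,0]]' --rotation '[[0,0,0],[0,0,0],[0,0,0],[0,0,0],[0,0,0],[0,0,0],[0,0,0],[0,0,0],[0,0,0]]'

```text
t: 16.3
ee_pos: [414.2, 366.3, 137.0]
orientation: [-1.572, -0.024, 0.027]
ft_force: [0.2, -0.0, -0.3]
width: 24.0
```

```bash
python3 - <<'E'
from h import *
for n in("side","top"):
    im=ctrl.get_image(n);cv2.imwrite(f"pics/{n}15.png",im[:,:,::-1])
rec();p,R=cur();print(R)
crop("pics/side15.png","pics/s15.png",170,80,330,240,4)
crop("pics/top15.png","pics/t15.png",170,70,340,260,3.5)
E
```

```text
16.4 [0.703 0.437 1.849 0.    0.859 0.67 ] [414.  366.2 136.4] [-0.2 -0.4 -0.6] 23.9
[[ 0.999 -0.003 -0.032]
 [ 0.032 -0.002  0.999]
 [-0.003 -1.    -0.002]]
```

View pics/s15.png

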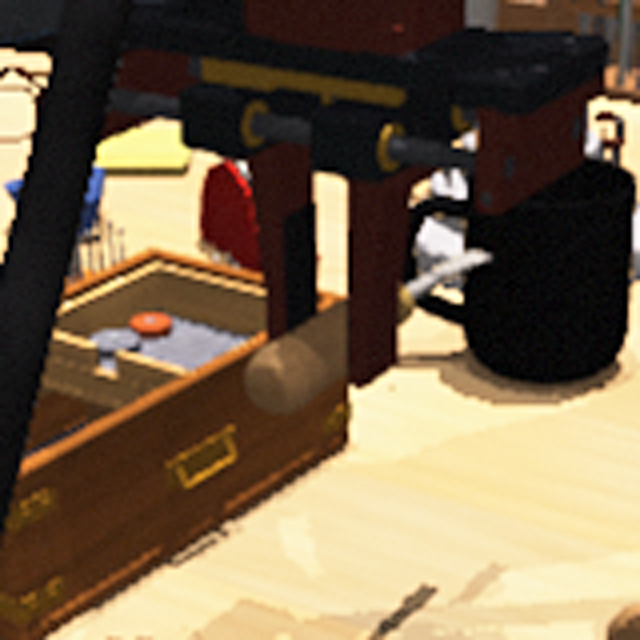

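View pics/t15.png

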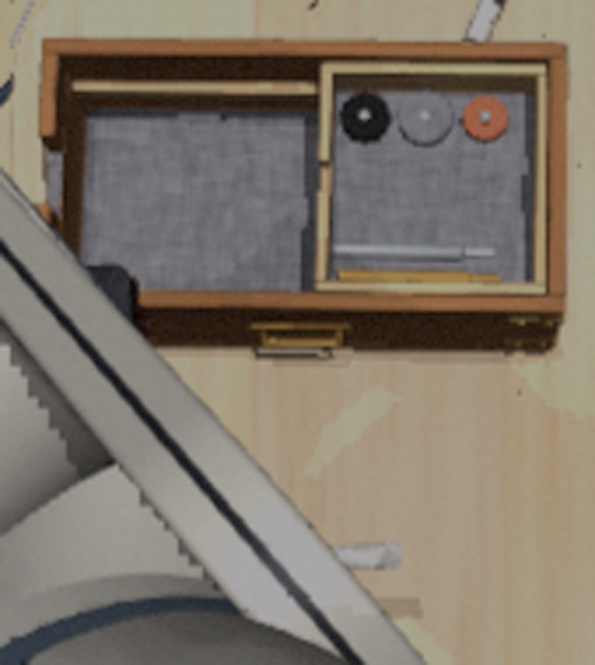

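```bash
python3 - <<'E'
from h import *
p,R=cur()
b=p+R@np.array([0,-9,43]);t=p+R@np.array([0,-9,-119])
print(b,t)
print("side pred",proj("side",b),proj("side",t),"obs",(170+285/4,80+378/4),(170+490/4,80+258/4))
ot=(170+(401)/3.5-.4,70+553/3.5-.4)
print("top pred tip",proj("top",t),"obs",ot)
print(tri(ot,(170+490/4,80+258/4)))
# slot and notch
C=lambda u,v:(170+(u+.5)/3.5-.5,70+(v+.5)/3.5-.5)
crop("pics/top15.png","pics/t16.png",175,76,275,160,7.5)
E
```

```text
[412.64  409.203 145.297] [417.898 247.289 145.639]
side pred [236.736 175.942] [291.84  140.115] obs (241.25, 174.5) (292.5, 144.5)
top pred tip [283.909 227.862] obs (284.1714285714286, 227.6)
(array([418.119, 246.575, 137.998]), np.float64(2.1825011543125408))
```

View pics/t16.png

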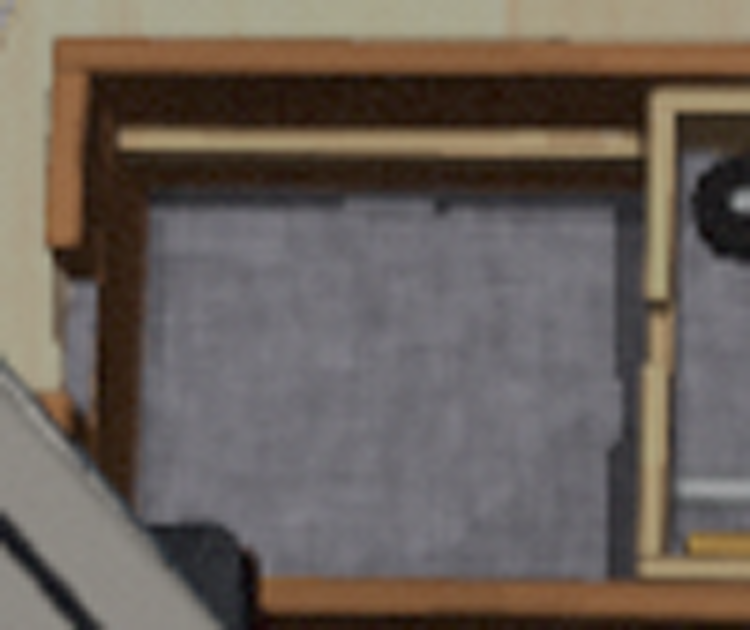

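```bash
python3 - <<'E'
from h import *
C=lambda u,v:(175+(u+.5)/7.5-.5,76+(v+.5)/7.5-.5)
a=onz("top",*C(662,300),74);b=onz("top",*C(655,362),74);print("slot",a,b,(a+b)/2)
c=onz("top",*C(65,245),78);d=onz("top",*C(57,393),78);print("notch",c,d,(c+d)/2)
s=(a+b)/2;n=(c+d)/2;v=n-s;print("axis angle",np.degrees(np.arctan2(v[1],v[0])),np.linalg.norm(v))
e=onz("top",*C(80,170),78);f=onz("top",*C(50,170),78);print("wall inner/outer",e,f)
E
```

```text
slot [598.932 279.365  74.   ] [585.869 280.827  74.   ] [592.4   280.096  74.   ]
notch [611.358 401.302  78.   ] [580.106 402.347  78.   ] [595.732 401.824  78.   ]
axis angle 88.43228947590237 121.8397759219289
wall inner/outer [627.285 398.51   78.   ] [627.398 404.699  78.   ]
```

```bash
python3 - <<'E'
from h import *
p,R=cur()
T=lerp(p,[595.1,378.2,130],7,R,Rdown(-.0274))
rows(T)
E
```

```text
[[2.59, 0.08, 0.09], [5.18, 0.17, 0.17], [7.77, 0.25, 0.26], [10.37, 0.33, 0.35], [12.96, 0.42, 0.44], [15.55, 0.5, 0.52], [18.14, 0.59, 0.61]]
[[0.0, 0.009, -0.0], [0.001, 0.017, -0.001], [0.001, 0.026, -0.001], [0.001, 0.034, -0.002], [0.002, 0.043, -0.002], [0.002, 0.051, -0.002], [0.002, 0.06, -0.003]]
```

Call:
carry_out --delta_pos '[[2.6,0,0.1],[5.2,0,0.2],[7.8,0.2,0.3],[10.4,0.3,0.4],[13,0.4,0.4],[15.6,0.5,0.5],[18.1,0.6,0.6],[18.1,0.6,0.6],[18.1,0.6,0.6],[18.1,0.6,0.6]]' --rotation '[[0,0.009,0],[0,0.017,0],[0,0.026,0],[0,0.034,-0.002],[0,0.043,-0.002],[0,0.051,-0.003],[0.002,0.06,-0.003],[0.002,0.06,-0.003],[0.002,0.06,-0.003],[0.002,0.06,-0.003]]'

```text
t: 17.23
ee_pos: [594.3, 378.2, 130.0]
orientation: [-1.571, 0.022, -0.021]
ft_force: [0.0, 0.2, -1.2]
width: 23.9
```

```bash
python3 - <<'E'
from h import *
for n in("side","top"):
    im=ctrl.get_image(n);cv2.imwrite(f"pics/{n}17.png",im[:,:,::-1])
rec();p,R=cur();print(R)
T=lerp(p,[595.1,378.2,66],3,R,Rdown(-.0274));rows(T)
crop("pics/side17.png","pics/s17.png",100,60,260,220,4)
E
```

```text
17.33 [0.55  0.638 1.495 0.    1.007 0.577] [594.2 378.6 131. ] [ 0.9  0.3 -1.2] 23.9
[[ 1.     0.001  0.027]
 [-0.027  0.001  1.   ]
 [ 0.001 -1.     0.001]]
[[0.03, 2.17, -0.01], [0.06, 4.33, -0.03], [0.09, 6.5, -0.04]]
[[-0.0, 0.0, 0.0], [-0.0, 0.0, 0.0], [-0.001, 0.0, 0.001]]
```

View pics/s17.png

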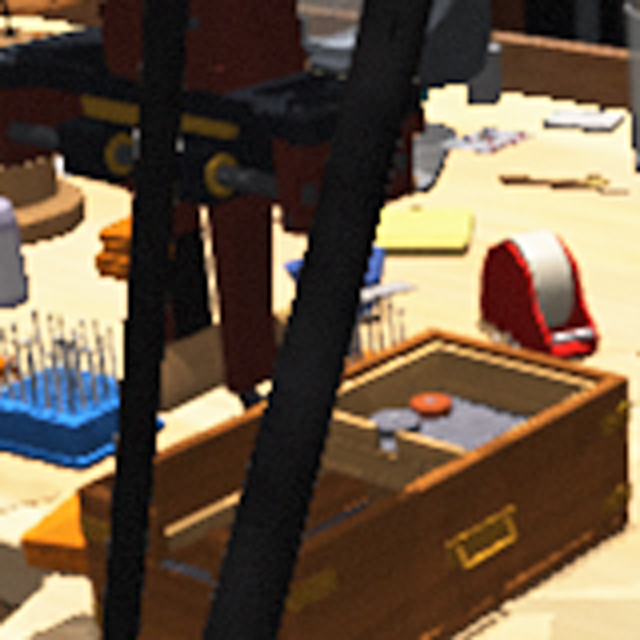

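View pics/top17.png

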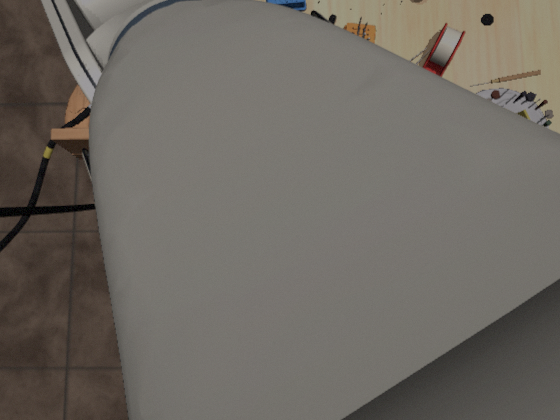

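Call:
carry_out --delta_pos '[[0,2.2,0],[0.1,4.3,0],[0.1,6,0],[0.1,6.5,0],[0.1,6.5,0],[0.1,6.5,0]]' --rotation '[[0,0,0],[0,0,0],[0,0,0],[0,0,0],[0,0,0],[0,0,0]]'

```text
t: 17.83
ee_pos: [596.6, 379.2, 67.4]
orientation: [-1.569, 0.019, -0.023]
ft_force: [0.2, 0.1, -0.0]
width: 23.7
```

```bash
python3 - <<'E'
from h import *
for n in("side",):
    im=ctrl.get_image(n);cv2.imwrite(f"pics/{n}18.png",im[:,:,::-1])
rec();p,R=cur();print(R)
t=p+R@np.array([0,-9,-119]);print(t,proj("side",t))
crop("pics/side18.png","pics/s18.png",100,100,240,220,5.5)
E
```

```text
17.88 [0.549 0.718 1.513 0.    0.906 0.576] [597.1 379.4  68. ] [ 0.1  0.1 -0.1] 23.9
[[ 1.     0.004  0.027]
 [-0.027  0.002  1.   ]
 [ 0.004 -1.     0.003]]
[593.822 260.454  76.708] [203.975 160.377]
```

View pics/s18.png

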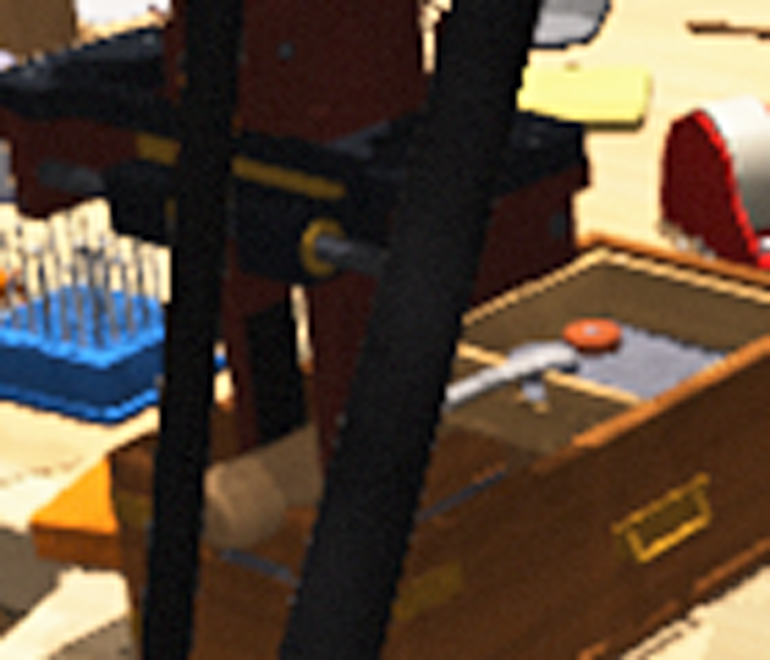

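Call:
carry_out --delta_pos '[[-0.05,0.3,0],[-0.1,0.5,0],[-0.1,0.7,0],[-0.1,0.7,0],[-0.1,0.7,0]]' --rotation '[[0,0,-0.003],[0,0,-0.003],[0,0,-0.003],[0,0,-0.003],[0,0,-0.003]]'

```text
t: 18.3
ee_pos: [595.9, 378.9, 59.9]
orientation: [-1.569, 0.017, -0.026]
ft_force: [0.1, 0.2, -0.2]
width: 24.3
```

```bash
python3 - <<'E'
from h import *
for n in("side",):
    im=ctrl.get_image(n);cv2.imwrite(f"pics/{n}19.png",im[:,:,::-1])
rec();p,R=cur();print(R)
crop("pics/side19.png","pics/s19.png",100,100,240,220,5.5)
E
```

```text
18.35 [ 0.55   0.727  1.519 -0.002  0.89   0.579] [595.9 379.   59.9] [-0.8 -0.8 -1.3] 23.9
[[ 1.     0.006  0.028]
 [-0.028  0.002  1.   ]
 [ 0.006 -1.     0.002]]
```

View pics/s19.png

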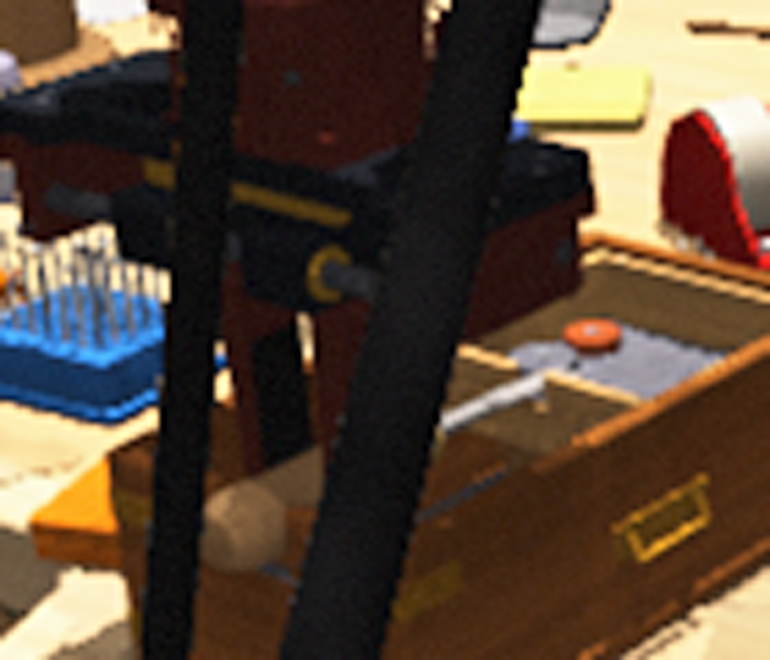

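Call:
carry_out --delta_pos '[[0,0.1,0],[0,0.2,0],[0,0.2,0]]' --rotation '[[0,0,0],[0,0,0],[0,0,0]]'

```text
t: 18.6
ee_pos: [595.8, 378.9, 57.6]
orientation: [-1.569, 0.018, -0.026]
ft_force: [-0.4, -0.5, -1.1]
width: 23.9
```

Call:
carry_out --delta_pos '[[0,0.1,0],[0,0.1,0]]' --rotation '[[0,0,0],[0,0,0]]'

```text
t: 18.77
ee_pos: [595.9, 379.0, 57.2]
orientation: [-1.569, 0.017, -0.026]
ft_force: [-1.3, -0.7, 2.1]
width: 24.1
```

Call:
carry_out --delta_pos '[[0,0,0],[0,0,0],[0,0,0],[0,0,0],[0,0,0]]' --rotation '[[0,0,0],[0,0,0],[0,0,0],[0,0,0],[0,0,0]]' --hand 125

```text
t: 19.18
ee_pos: [595.8, 379.0, 56.7]
orientation: [-1.569, 0.017, -0.026]
ft_force: [0.4, 0.2, -0.1]
width: 44.6
```

Call:
carry_out --delta_pos '[[0,-1,0],[0,-3,0],[0,-6,0],[0,-9,0],[0,-12,0],[0,-15,0],[0,-18,0],[0,-18,0]]' --rotation '[[0,0,0],[0,0,0],[0,0,0],[0,0,0],[0,0,0],[0,0,0],[0,0,0],[0,0,0]]'

```text
t: 19.85
ee_pos: [597.8, 380.5, 245.3]
orientation: [-1.563, 0.01, -0.034]
ft_force: [0.2, 0.9, 0.6]
width: 44.9
```

```bash
python3 - <<'E'
from h import *
for n in("side",):
    im=ctrl.get_image(n);cv2.imwrite(f"pics/{n}20.png",im[:,:,::-1])
rec();p,R=cur()
crop("pics/side20.png","pics/s20.png",100,100,240,220,5.5)
# retract toward base on the left, so that the top view is free
T=lerp(p,[400,230,300],8,R,Rdown(-.0274));rows(T);print(ik([400,230,300]))
E
```

```text
19.9 [ 0.551  0.52   1.424 -0.002  1.183  0.579] [596.8 379.9 242.1] [-0.   0.3 -0.2] 44.9
[[-2.4, -0.77, -1.94], [-4.8, -1.53, -3.87], [-7.19, -2.3, -5.81], [-9.59, -3.06, -7.74], [-11.99, -3.83, -9.68], [-14.39, -4.59, -11.61], [-16.79, -5.36, -13.55], [-19.18, -6.12, -15.49]]
[[-0.001, -0.0, 0.002], [-0.002, -0.0, 0.003], [-0.002, -0.0, 0.005], [-0.003, -0.0, 0.006], [-0.004, -0.0, 0.008], [-0.005, -0.0, 0.009], [-0.005, -0.0, 0.011], [-0.006, -0.0, 0.012]]
(array([0.496, 0.089, 1.892, 1.161]), np.True_)
```

View pics/s20.png

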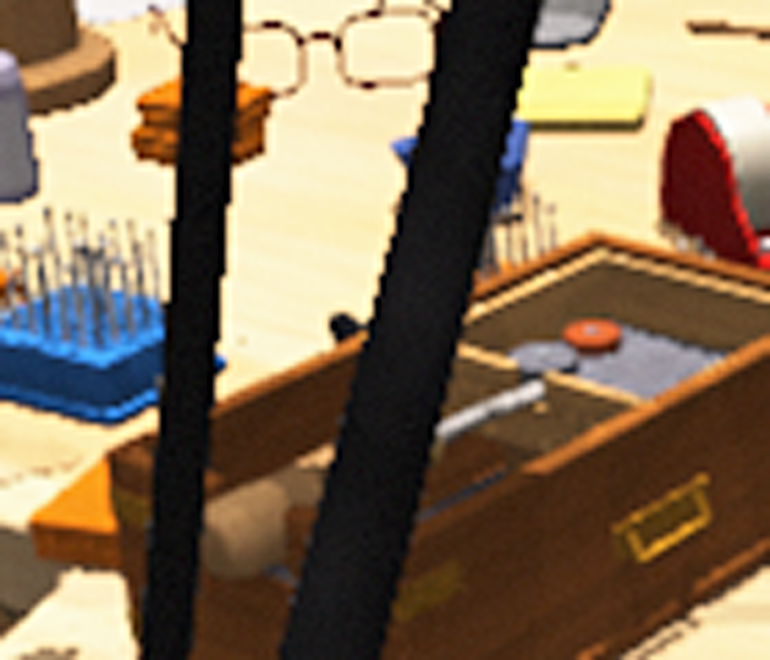

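Call:
carry_out --delta_pos '[[-2.4,-0.8,-1.9],[-4.8,-1.5,-3.9],[-7.2,-2.3,-5.8],[-9.6,-3.1,-7.7],[-12,-3.8,-9.7],[-14.4,-4.6,-11.6],[-16.8,-5.4,-13.5],[-19.2,-6.1,-15.5],[-21.6,-6.9,-17],[-24,-7.5,-18.5],[-26,-8,-20]]' --rotation '[[0,0,0],[0,0,0],[0,0,0],[0,0,0],[0,0,0],[0,0,0],[0,0,0],[0,0,0],[0,0,0],[0,0,0],[0,0,0]]'

```text
t: 20.82
ee_pos: [326.9, 184.7, 314.7]
orientation: [-1.57, 0.018, -0.025]
ft_force: [0.2, -0.6, -0.0]
width: 44.7
```

```bash
python3 - <<'E'
from h import *
for n in("side","top"):
    im=ctrl.get_image(n);cv2.imwrite(f"pics/{n}21.png",im[:,:,::-1])
rec()
crop("pics/side21.png","pics/s21.png",100,100,240,220,5.5)
crop("pics/top21.png","pics/t21.png",165,70,345,180,4.4)
E
```

```text
20.92 [ 0.483 -0.09   2.033 -0.001  1.194  0.511] [326.2 184.1 315. ] [ 0.2  0.  -0.8] 44.5
```

View pics/t21.png

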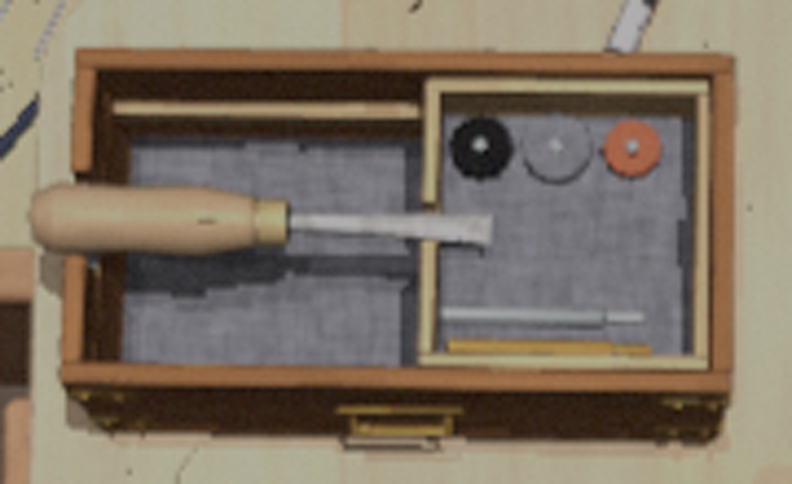

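View pics/s21.png

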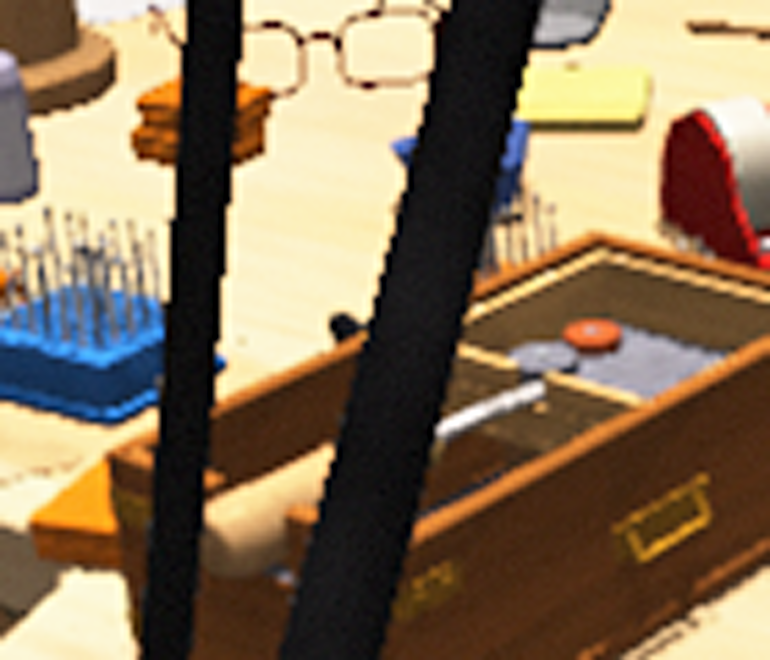

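```bash
python3 - <<'E'
from h import *
crop("pics/top21.png","pics/t22.png",225,90,295,150,10)
C=lambda u,v:(165+(u+.5)/4.4-.5,70+(v+.5)/4.4-.5)
print("tip",onz("top",*C(491,230),65),"butt",onz("top",*C(30,218),66.5), "wall outer",onz("top",*C(76,140),78),onz("top",*C(63,340),78))
E
```

```text
tip [591.447 259.24   65.   ] butt [598.07  421.859  66.5  ] wall outer [622.257 403.59   78.   ] [550.511 406.717  78.   ]
```

View pics/t22.png

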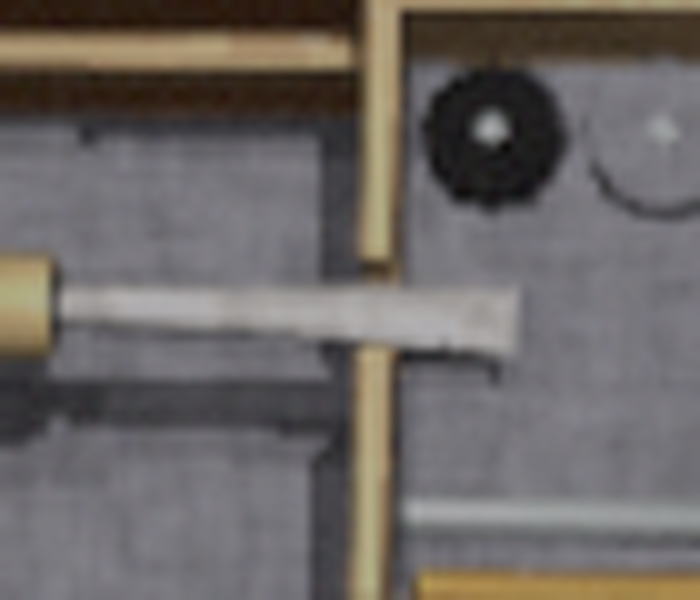

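```bash
python3 - <<'E'
from h import *
rec();print(ctrl.close_job())
E
```

```text
20.92 [ 0.483 -0.09   2.033 -0.001  1.194  0.511] [326.2 184.1 315. ] [ 0.2  0.  -0.8] 44.5
the job is handed in; nothing more can be done
None
```

I packed the chest in the order asked and handed the job in at 20.9 s of the 67 s allowed.

**What I did**
- **Box:** I folded the arm back past the post and set the box in its bay. It met the floor 8 mm above its height on the bench, as it should, and the wrist force there was about 15 N.
- **Till:** I pushed it over the box until it stopped. The wrist force rose to 27.5 N against the stop, and the till did not catch on the box.
- **Scorper:** I gripped it near its balance point and laid it in the notch and the slot. I then withdrew the arm clear of everything.

**Last checks (top and side pictures)**
- **Till:** it is flush against the end wall.
- **Handle:** it lies in the notch, and the butt sticks out about 16 mm (2 to 34 mm allowed).
- **Blade:** it lies in the slot, below the top of the wall and nearer the slot's −x edge. The tip is about 20 mm inside the till.

**What disagreed or was not checked**
- **Heights:** the two views together gave heights about 5 mm too low. The text's heights agreed with where the robot made contact, so I used those.
- **Till stop:** the fingers stopped about 3 to 4 mm earlier than I had worked out. I put this down to the fingers being wider than I assumed.
- **Blade height:** I judged this from the side view only, because the tip was hidden there and could not be measured from two views.
- **Box:** it could not be seen once covered.

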